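Fetch the bracelet block from behind the supplies

ROBOT

A 7-joint arm with a two-finger parallel gripper is mounted at the origin on the work surface. World frame = base frame: x ahead of the robot, y to its left, z up, the work surface at z = 0. Lengths are in m, angles in rad, forces in N, time in s.
With the tool pointing down it reaches from about 0.425 to 0.925 m from the base axis. Payload 6.8 kg.
Tool frame: the origin (TCP) lies on the centre line of the jaws, within the pads' length; the fingertips stand 11 mm ahead of it and the grasp point (between the pads) lies 8 mm behind it; z points along the fingers, y is the direction in which the jaws open and shut (so a half turn about z gives the same grasp; the last joint's range is limited). The gripper opens to 85 mm and grips with 20 to 120 N. Pads are 22 mm wide; open, the fingers measure 114 mm over their backs; the gripper's body (76 mm by 85 mm) begins 54 mm behind the grasp point. The pads swing forward as they close: fully open they stand 13 mm farther back than shut.
Start: joints at [1.226, 0.477, 0.022, 1.555, -0.011, 1.109, -0.083], TCP at [0.158, -0.656, 0.207] pointing down, gripper open.
Joint ranges: [-2.96, 2.96], [-0.34, 2.1], [-1.41, 1.46], [0.24, 2.44], [-1.37, 4.51], [0.17, 1.92], [-2.96, 2.96]. Speed limits (rad/s): [2.39, 2.39, 3.14, 3.14, 3.14, 3.14, 3.14].

INTERFACE

Orientations are given as a rotation vector (axis times angle).
In Python, from bench import r gives the robot as it stands.
- The arm moves only by the tool send_rows, never from a script. Its argument "deltas" is a list of rows, each a list of 7 numbers: the opening, from 0 (shut) to 1 (fully open), then the shift along the tool's x, y, z as a fraction of full scale, then the turn, a rotation vector about the tool's x, y, z as a fraction of full scale. In form: [[hand, x, y, z, ax, ay, az], ...]. A call has 1 to 20 rows; each row is the pose to reach, as a shift and turn from the pose commanded when the call began, along the tool's axes at that moment, turning the shorter way round; what a row does not reach only later rows make up. Full scale, the value 1, is 150 mm for a shift and 180 degrees for a turn. A row lasts 1/12 s, in which the tool goes at most 41.7 mm and 7.16 degrees, less where a joint would pass 70% of its speed; a pose out of reach is approached as far as the arm can. A call with a number of a shift or a turn outside -1 to 1 is refused whole. A call with a gripper value outside its range is refused whole. The fingers move at their own pace and stop on an object; "squeeze" is the grip in N (left out, the last holds). Time passes only in rows, so rows that repeat a pose let the fingers close. It gives the time, the measured TCP pose, the force and the opening at its end, in the units of the state.
- r.get_obs(): the state, without advancing time (a new reading comes with each control period).
- r.grab_frame(name): name is "side" or "top" or "wrist"; returns a dict with "pixels" (480x640x3 uint8, red, green, blue), "camera_matrix" (3x3 intrinsics, pixels), "rvec" (rotation vector, rad) and "tvec" (3), from world to camera coordinates, as OpenCV has them. Camera axes: x right, y down, z forward; pixel columns grow to the right and rows downward; lengths in m; the calibration is good to about 2 mm. The wrist camera is an equidistant fisheye: a pixel r from the principal point sees the ray r / f radians off the axis. A picture is of the moment at which its call begins. There is no depth.
- r.hand_in(): hands the job in, once; it reports no verdict.
The state is a dict: "clock": time; "joints": joint angles; "qvel": joint speeds; "tau": joint torques, N m; "tcp_pos": TCP position; "orientation": TCP orientation; "contact_force": force on the tool from outside, world axes, zero at the start; "moment": the same for the moment, N m; "grip_width": finger opening in m.
Only numpy, scipy, OpenCV 4.12 (cv2) and the standard library are available. Lean on these libraries where they do the work, as an engineer would, in place of code of your own. Each camera call takes 0.05 s, during which the arm holds its last target. There are 200 camera calls.

TASK

Clear the three containers (amber bottle, square tin, aluminium tube) off the front of the wooden organiser and stand them all in the shallow aluminium tray, then lift out the ivory slotted bracelet block from behind them and lay it slots up in the middle of the blue bench mat, lengthwise inside the printed outline. After that put each container back upright on the very felt pad it came from, well centred; never tip a container over, and leave the dish, the blower and the loupe where they are.

Things in the scene. Friction and masses are not known exactly. Their poses are not given: they have to be found in the camera images.
- bottle: Round amber glass oil bottle with a paper label and a black cap, loose, standing upright on one of the organiser's three felt pads. Diameter 36 mm up to 76 mm height, then a shoulder and a cap of 27 mm diameter; 100 mm high in all, about 0.12 kg. Origin: centre of its underside, z up along its axis.
- tin: Square steel tin with a dark lid, loose, standing upright on one of the felt pads. Body 36 x 36 mm, lid 38 x 38 mm from 84 to 96 mm height; 96 mm high, about 0.13 kg; its sides stand within about 5 degrees of parallel to the organiser's. Origin: centre of its underside, z up, x and y square to its sides.
- tube: Slim round aluminium tube, loose, standing upright on one of the felt pads. Diameter 29 mm up to 88 mm height, then a 31 mm cap; 102 mm high, about 0.10 kg. Origin: centre of its underside, z up along its axis.
- block: Ivory plastic bracelet holding block, loose, lying behind the containers, parallel to their row: 30 (own x) x 120 (own y) x 28 mm high, four 8 mm slots 12 mm deep across its top, a solid 18 mm land in the middle; 0.11 kg. The containers stand some 8 mm in front, so the gripper cannot close on its 30 mm width until they are gone. Origin: centre of its underside, z up (slots on +z).
- organiser: Fixed wooden tray, 150 (own x) x 210 (own y) mm, origin: centre of its underside, on the bench. Floor top at z = 8 mm; open front (-x, to the robot), back wall 30 mm high (inner face x = 67 mm), side walls 8 mm thick, 22 mm high. Three flush grey felt pads 46 x 46 mm at x = -45, y = -56, 0, 56 mm: a container on each, in any order. The block lies at about x = -2, y = 0.
- tray: Fixed shallow aluminium tray, the side area: 110 mm (own x) by 230 mm (own y) outside, walls 4 mm thick and 12 mm high, floor top at z = 4 mm. Empty at the start. Origin: centre of its underside.
- mat: Fixed blue bench mat, 150 mm (own x) by 210 mm (own y) by 3 mm thick, with a pale printed outline 57 x 137 mm in its middle, long side along own y. Origin: centre of its underside; top at z = 3 mm.
- dish: Bystander: round lidded glass dish, 84 mm diameter, 36 mm high, loose. Origin: centre of its underside.
- blower: Bystander: dark brown rubber dust blower standing upright, 58 mm diameter, 95 mm high to the tip of its nozzle, loose. Origin: centre of its underside.
- loupe: Bystander: black eye loupe standing on its wide end, 38 mm diameter, 32 mm high, loose, on the bench near the robot. Origin: centre of its underside.

How it is judged:
On the way, in this order (a step that is already met when the one before it is completed fails the run):
1. all three containers stand upright, released, in the aluminium tray (x of bottle in the frame of tray between -0.05 and 0.05 m and y of bottle in the frame of tray between -0.11 and 0.11 m and z of each of bottle, tin, tube in the frame of tray below 0.01 m and linear speed of each of bottle, tin, tube below 0.02 m/s and angular speed of each of bottle, tin, tube below 0.2 rad/s and angle between each of bottle, tin, tube's own z axis and vertical below 0.1 rad and contact force between each of bottle, tin, tube and the fingers below 0.2 N and x of tin in the frame of tray between -0.05 and 0.05 m and y of tin in the frame of tray between -0.11 and 0.11 m and x of tube in the frame of tray between -0.05 and 0.05 m and y of tube in the frame of tray between -0.11 and 0.11 m), for 0.2 s.
2. the bracelet block lies released, slots up, in the middle of the mat, lengthwise (horizontal distance between block and mat below 0.015 m and angle between the y axis of block and the y axis of mat, either way round below 0.17 rad and z of block in the frame of mat below 0.008 m and linear speed of block below 0.02 m/s and angular speed of block below 0.2 rad/s and angle between block's own z axis and vertical below 0.1 rad and contact force between block and the fingers below 0.2 N), for 0.2 s.
At the end, for the whole second after the job is handed in: The block lies flat on the mat, slots up, its centre within 15 mm of the mat's centre and its length within 0.17 rad of the mat's long axis; bottle, tin and tube each stand upright (tilt under 0.1 rad) within 13 mm of where that same container stood at the start; all are released and at rest (all of step 2 and distance of each of bottle, tin, tube from where it was at the start of the episode below 0.013 m and linear speed of each of bottle, tin, tube below 0.02 m/s and angular speed of each of bottle, tin, tube below 0.2 rad/s and angle between each of bottle, tin, tube's own z axis and vertical below 0.1 rad and contact force between each of bottle, tin, tube and the fingers below 0.2 N); the robot touches nothing.
It fails at once if a container is tipped over (angle between any of bottle, tin, tube's own z axis and vertical above 0.5 rad).
It fails at once if the dish, the blower or the loupe is disturbed (distance of any of dish, blower, loupe from where it was at the start of the episode above 0.02 m).
It also fails if it takes over 141 s, if anything falls off the work surface, if the arm or the gripper's body presses on something with over 40 N, if the wrist force passes 120 N, or if a joint passes its speed limit or range.

## Working session

There is one attempt and no reset: what is moved stays moved. The work goes in short steps, Python scripts to look and compute and a tool call to move; the robot and the scene stay as the last step left them, time stands still between calls to the robot, and variables do not carry over. Pictures are saved under pics/ and viewed, about 12 in all and at most 16, crops included, and the job is handed in when it is done.

Besides the shell and the picture viewer there is one more tool, called after "Request:" by a JSON object that holds its "op" and its "data". send_rows: Moves the arm, as the interface text tells. Shift numbers are shares of 150 mm and turn numbers shares of 180 degrees, none past 1 either way. Its arguments: {"type":"object","properties":{"deltas":{"type":"array","items":{"type":"array","items":{"type":"number"}}},"squeeze":{"type":"number"}},"required":["deltas"]}

```bash
ls; mkdir -p pics
python3 - <<'E'
from bench import r
import cv2,pickle
o=r.get_obs();print({k:o[k] for k in('clock','tcp_pos','orientation','grip_width')})
d={}
for n in('side','top'):
    f=r.grab_frame(n);d[n]=f
    cv2.imwrite(f'pics/{n}0.png',f['pixels'][:,:,::-1])
    print(n,f['camera_matrix'],f['rvec'],f['tvec'])
pickle.dump(d,open('f0.pkl','wb'))
E
```

```text
pics
{'clock': 0.0, 'tcp_pos': array([ 0.15818089, -0.6555455 ,  0.20601222]), 'orientation': array([-3.11778431e+00, -3.70947519e-01,  5.74483323e-04]), 'grip_width': 0.08556998438898361}
side [[498.24240349   0.         321.88373784]
 [  0.         498.24240349 239.82337272]
 [  0.           0.           1.        ]] [ 2.15166714 -0.18674255  0.07200953] [-0.55949613  0.09166952  0.97952251]
top [[515.44907045   0.         320.02381028]
 [  0.         515.44907045 238.78531457]
 [  0.           0.           1.        ]] [ 2.18453631 -2.20311824  0.04261099] [-0.01832262  0.56456108  1.07953786]
```

View pics/top0.png

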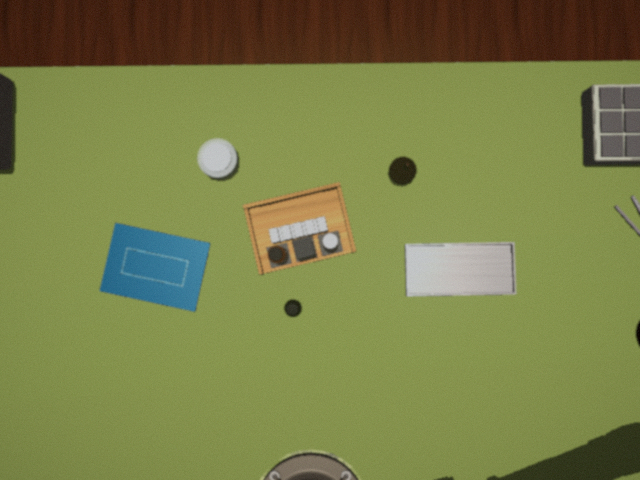

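View pics/side0.png

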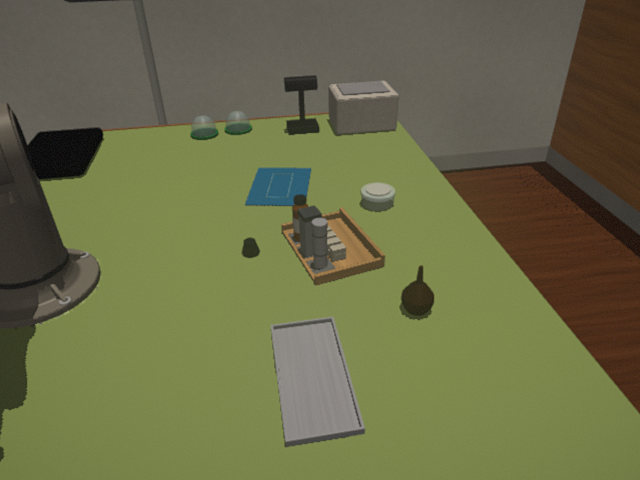

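The top view shows the bottle cap near (278,255), the tin lid (304,248), the tube cap (330,242), the block (299,230), the mat (155,267) and the tray (460,270). The loupe is at (293,308). The side view confirms the row runs bottle, tin, tube, with the tube nearest the tray.

```bash
cat > h.py <<'E'
import numpy as np,cv2
def cast(f,uv,z,fish=False):
    K=f['camera_matrix'];R=cv2.Rodrigues(f['rvec'])[0];t=np.ravel(f['tvec'])
    uv=np.atleast_2d(uv).astype(float)
    x=(uv[:,0]-K[0,2])/K[0,0];y=(uv[:,1]-K[1,2])/K[1,1]
    if fish:
        th=np.hypot(x,y)+1e-12
        d=np.c_[np.sin(th)*x/th,np.sin(th)*y/th,np.cos(th)]
    else: d=np.c_[x,y,np.ones_like(x)]
    d=d@R; c=-R.T@t
    return (c+d*((z-c[2])/d[:,2])[:,None])[:,:2]
def proj(f,P,fish=False):
    R=cv2.Rodrigues(f['rvec'])[0];p=np.atleast_2d(P)@R.T+np.ravel(f['tvec']);K=f['camera_matrix']
    if fish:
        rr=np.hypot(p[:,0],p[:,1])+1e-12;th=np.arctan2(rr,p[:,2]);q=p[:,:2]/rr[:,None]*th[:,None]
    else: q=p[:,:2]/p[:,2:]
    return q*[K[0,0],K[1,1]]+K[:2,2]
def rect(f,mask,z,fish=False):
    c=max(cv2.findContours(mask.astype(np.uint8),0,cv2.CHAIN_APPROX_NONE)[0],key=cv2.contourArea)
    w=cast(f,c[:,0],z,fish)
    (cx,cy),(a,b),an=cv2.minAreaRect((w*1000).astype(np.float32))
    if a>b: an+=90          # direction of the short side
    an+=90 if a<=b and False else 0
    s=np.deg2rad(an if a<=b else an)
    return np.r_[cx,cy].round(1),sorted((round(a,1),round(b,1))),round((np.rad2deg(s)+90)%180-90,1)
E
python3 - <<'E'
import pickle,cv2,numpy as np
from h import *
d=pickle.load(open('f0.pkl','rb'));f=d['top'];im=f['pixels'];hsv=cv2.cvtColor(im,cv2.COLOR_RGB2HSV)
def box(m,x0,y0,x1,y1):
    o=np.zeros_like(m,np.uint8);o[y0:y1,x0:x1]=m[y0:y1,x0:x1];return o
H,S,V=cv2.split(hsv)
print('centre, sides, short-side dir deg')
print('mat',rect(f,box((H>95)&(H<120)&(S>100),80,200,230,330),.003))
notg=~((H>30)&(H<48)&(S>90))
print('tray',rect(f,box(S<70,390,230,530,310),.012), rect(f,box(notg,390,230,530,310),.012))
org=box(notg,235,175,365,285)
print('org',rect(f,org,.022))
c=max(cv2.findContours(org,0,cv2.CHAIN_APPROX_NONE)[0],key=cv2.contourArea)
print('dish',rect(f,box(notg,190,130,245,190),.036),'blow',rect(f,box(notg,380,150,425,195),.04),'loupe',rect(f,box(notg,275,290,310,325),.03))
print('block',rect(f,box((S<60)&(V>120),262,212,328,243),.036))
print('tube',rect(f,box((S<60)&(V>150),320,230,342,252),.11))
print('tin',rect(f,box(V<60,293,234,317,263),.104),'bottle',rect(f,box(V<50,266,240,292,268),.108))
cv2.imwrite('pics/crop.png',cv2.resize(im[180:330,230:430,::-1],None,fx=4,fy=4,interpolation=cv2.INTER_NEAREST))
E
```

```text
centre, sides, short-side dir deg
mat (array([508.2, 331.3]), [147.3, 207.9], np.float64(-12.5))
tray (array([ 498.6, -318.1]), [113.0, 233.4], np.float64(0.6)) (array([ 498.9, -318. ]), [114.9, 235.6], np.float64(0.3))
org (array([587.9,  20.8]), [154.9, 214.2], np.float64(13.0))
dish (array([734.6, 191.1]), [84.5, 88.1], np.float64(-0.6)) blow (array([ 704.1, -195. ]), [52.4, 55.6], np.float64(67.6)) loupe (array([419.3,  36.8]), [24.3, 25.2], np.float64(50.8))
block (array([582.8,  22.8]), [31.5, 120.2], np.float64(12.5))
tube (array([557.3, -43.1]), [27.0, 27.1], np.float64(89.5))Traceback (most recent call last):
  File "<stdin>", line 17, in <module>
  File "h.py", line 19, in rect
    c=max(cv2.findContours(mask.astype(np.uint8),0,cv2.CHAIN_APPROX_NONE)[0],key=cv2.contourArea)
ValueError: max() iterable argument is empty
```

Request:
{"op": "send_rows", "data": {"deltas": [[1,0.89,-0.93,-0.1,0,0,0],[1,0.89,-0.93,-0.1,0,0,0],[1,0.89,-0.93,-0.1,0,0,0],[1,0.89,-0.93,-0.1,0,0,0],[1,0.89,-0.93,-0.1,0,0,0],[1,0.89,-0.93,-0.1,0,0,0]], "squeeze": 50}}

```text
clock: 0.6
tcp_pos: [0.26, -0.4837, 0.2223]
orientation: [-3.116, -0.384, -0.003]
contact_force: [0.7, -0.4, -0.0]
grip_width: 0.0856
```

Request:
{"op": "send_rows", "data": {"deltas": [[1,0.89,-0.93,0,0,0,0],[1,0.89,-0.93,0,0,0,0],[1,0.89,-0.93,0,0,0,0],[1,0.89,-0.93,0,0,0,0],[1,0.89,-0.93,0,0,0,0],[1,0.89,-0.93,0,0,0,0]]}}

```text
clock: 1.1
tcp_pos: [0.3557, -0.3171, 0.222]
orientation: [-3.116, -0.384, -0.002]
contact_force: [-0.2, -1.3, 0.6]
grip_width: 0.0855
```

Request:
{"op": "send_rows", "data": {"deltas": [[1,0.89,-0.93,0,0,0,0],[1,0.89,-0.93,0,0,0,0],[1,0.89,-0.93,0,0,0,0],[1,0.89,-0.93,0,0,0,0],[1,0.89,-0.93,0,0,0,0],[1,0.89,-0.93,0,0,0,0]]}}

```text
clock: 1.6
tcp_pos: [0.4524, -0.1502, 0.2222]
orientation: [-3.116, -0.384, -0.003]
contact_force: [-0.7, -0.2, 0.7]
grip_width: 0.0849
```

Request:
{"op": "send_rows", "data": {"deltas": [[1,0.7,-0.73,0,0,0,-0.495],[1,0.7,-0.73,0,0,0,-0.495],[1,0.7,-0.73,0,0,0,-0.495],[1,0.7,-0.73,0,0,0,-0.495],[1,0.7,-0.73,0,0,0,-0.495],[1,0.7,-0.73,0,0,0,-0.495],[1,0.7,-0.73,0,0,0,-0.495],[1,0.7,-0.73,0,0,0,-0.495],[1,0.7,-0.73,0,0,0,-0.495],[1,0.7,-0.73,0,0,0,-0.495],[1,0.7,-0.73,0,0,0,-0.495],[1,0.7,-0.73,0,0,0,-0.495],[1,0.7,-0.73,0,0,0,-0.495],[1,0.7,-0.73,0,0,0,-0.495],[1,0.7,-0.73,0,0,0,-0.495]]}}

```text
clock: 2.85
tcp_pos: [0.5258, -0.0257, 0.2216]
orientation: [-1.967, -2.449, 0.001]
contact_force: [0.8, -0.8, -0.3]
grip_width: 0.0852
```

Run:
```python
from bench import r
import cv2,pickle
o=r.get_obs();print({k:o[k] for k in('clock','joints','tcp_pos','orientation','contact_force')})
f=r.grab_frame('wrist');pickle.dump(f,open('w1.pkl','wb'));print(f['camera_matrix'])
cv2.imwrite('pics/w1.png',f['pixels'][:,:,::-1])
```

```text
{'clock': 2.85, 'joints': array([ 0.47986628,  0.28421703, -0.6539302 ,  1.85672708,  0.19618923,
        1.06590136, -0.03294188]), 'tcp_pos': array([ 0.52584997, -0.02571184,  0.22164415]), 'orientation': array([-1.96707676e+00, -2.44903381e+00,  7.56455663e-04]), 'contact_force': array([ 0.80126349, -0.79815367, -0.27788537])}
[[371.64829954   0.         320.21102136]
 [  0.         371.64829954 242.08393573]
 [  0.           0.           1.        ]]
```

View pics/w1.png

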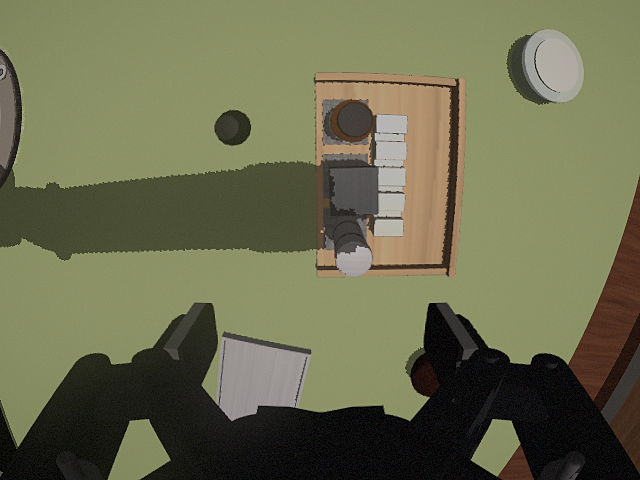

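The wrist view is square to the organiser: bottle cap (354,121), tin lid (355,190), tube cap (353,257), block slots (390,175). The fingers are at the bottom of the frame.

Run:
```python
import pickle,numpy as np,cv2
from h import *
f=pickle.load(open('w1.pkl','rb'));t=pickle.load(open('f0.pkl','rb'))['top']
tcp=np.array([525.8,-25.7]);a=np.deg2rad(12.46)
def rep(n,p):
    d=p-tcp;print(n,p.round(1),'toolx %.1f tooly %.1f'%(-np.sin(a)*d[0]+np.cos(a)*d[1],np.cos(a)*d[0]+np.sin(a)*d[1]))
for n,uv,z in(('bottle',(354,121),.108),('tin',(355,190),.104),('tube',(353,258),.11)):rep(n,1e3*cast(f,uv,z,True)[0])
im=f['pixels'];H,S,V=cv2.split(cv2.cvtColor(im,cv2.COLOR_RGB2HSV))
m=np.zeros(V.shape,np.uint8);m[105:245,375:412]=((S<50)&(V>120))[105:245,375:412]
m=cv2.morphologyEx(m,cv2.MORPH_CLOSE,np.ones((9,9)))
b=rect(f,m,.036,True);print(b);rep('block',b[0])
c=1e3*cast(f,[(316,73),(317,276)],.022,True);print('front corners',c, 'mid',c.mean(0), 'yaw',np.degrees(np.arctan2(*(c[1]-c[0])*[1,-1])))
for n,uv,z in(('bottle',(278,254.5),.108),('tin',(304,248),.104),('tube',(330.5,242),.11)):rep(n+' top',1e3*cast(t,uv,z)[0])
```

```text
bottle [533.  61.] toolx 83.1 tooly 25.7
tin [546.2   9.5] toolx 29.9 tooly 27.5
tube [557. -43.] toolx -23.6 tooly 26.7
(array([584.9,  22.2]), [30.2, 118.7], np.float64(13.5))
block [584.9  22.2] toolx 34.0 tooly 68.0
front corners [[493.43417786 104.16143159]
 [539.07310208 -98.88423353]] mid [516.25363997   2.63859903] yaw 12.667933869695089
bottle top [530.2  57.7] toolx 80.5 tooly 22.3
tin top [542.5   7.5] toolx 28.8 tooly 23.4
tube top [553.5 -44. ] toolx -23.9 tooly 23.0
```

Request:
{"op": "send_rows", "data": {"deltas": [[1,-0.16,0.168,0.1,0,0,0],[1,-0.16,0.168,0.25,0,0,0],[1,-0.16,0.168,0.4,0,0,0],[1,-0.16,0.168,0.4,0,0,0],[1,-0.16,0.168,0.4,0,0,0]]}}

```text
clock: 3.32
tcp_pos: [0.5549, -0.0424, 0.1612]
orientation: [-1.963, -2.45, 0.002]
contact_force: [0.3, 0.1, 0.4]
grip_width: 0.0856
```

Request:
{"op": "send_rows", "data": {"deltas": [[1,0,0,0.1,0,0,0],[1,0,0,0.2,0,0,0],[1,0,0,0.3,0,0,0],[1,0,0,0.4,0,0,0],[1,0,0,0.5,0,0,0],[1,0,0,0.6,0,0,0],[1,0,0,0.68,0,0,0],[1,0,0,0.68,0,0,0],[1,0,0,0.68,0,0,0]]}}

```text
clock: 4.07
tcp_pos: [0.5562, -0.0421, 0.0607]
orientation: [1.963, 2.453, 0.0]
contact_force: [0.3, -0.0, 0.6]
grip_width: 0.0851
```

Run:
```python
from bench import r
import cv2
f=r.grab_frame('wrist');cv2.imwrite('pics/w2.png',f['pixels'][:,:,::-1])
```

```text
(no output)
```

View pics/w2.png

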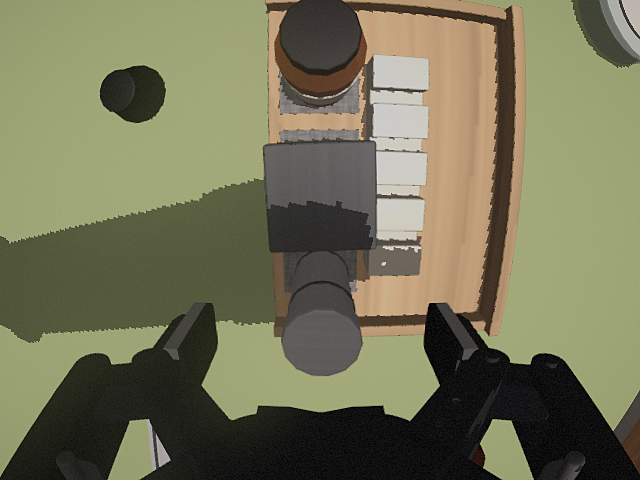

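The tube cap (321,338) sits centred between the jaws (fingertips 205 and 437), so I can close.

Request:
{"op": "send_rows", "data": {"deltas": [[0,0,0,0,0,0,0],[0,0,0,0,0,0,0],[0,0,0,0,0,0,0],[0,0,0,0,0,0,0],[0,0,0,0,0,0,0],[0,0,0,0,0,0,0],[0,0,0,0,0,0,0],[0,0,0,0,0,0,0],[0,0,0,0,0,0,0],[0,0,0,0,0,0,0]]}}

```text
clock: 4.95
tcp_pos: [0.5561, -0.0422, 0.0605]
orientation: [1.963, 2.452, 0.0]
contact_force: [-1.4, 0.1, 5.6]
grip_width: 0.0294
```

Request:
{"op": "send_rows", "data": {"deltas": [[0,0,0,-0.03,0,0,0],[0,0,0,-0.1,0,0,0],[0,0,0,-0.2,0,0,0],[0,0,0,-0.3,0,0,0],[0,0,0,-0.4,0,0,0],[0,0,0,-0.4,0,0,0]]}}

```text
clock: 5.45
tcp_pos: [0.5577, -0.042, 0.1233]
orientation: [1.96, 2.45, 0.005]
contact_force: [1.3, 0.5, -0.6]
grip_width: 0.0295
```

Run:
```python
from bench import r
import cv2
f=r.grab_frame('side');cv2.imwrite('pics/s2.png',cv2.resize(f['pixels'][150:330,180:460,::-1],None,fx=2.5,fy=2.5))
```

```text
(no output)
```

View pics/s2.png

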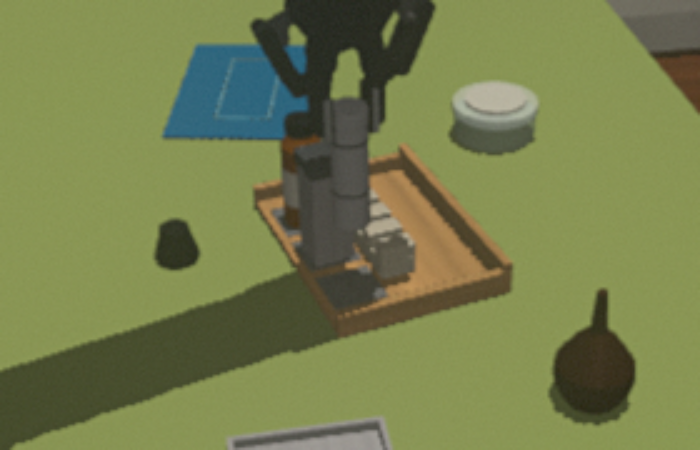

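The side view shows the tube held upright and clear of its pad, with the tin and bottle still standing. Carrying it to the tray.

Request:
{"op": "send_rows", "data": {"deltas": [[0,-0.06,-0.02,0,0,0,0],[0,-0.18,-0.07,0,0,0,0],[0,-0.34,-0.13,0,0,0,0],[0,-0.5,-0.195,0,0,0,0],[0,-0.67,-0.26,0,0,0,0],[0,-0.84,-0.33,0,0,0,0],[0,-1,-0.39,0,0,0,0]]}}

```text
clock: 6.08
tcp_pos: [0.5297, -0.2038, 0.1187]
orientation: [-1.963, -2.45, 0.002]
contact_force: [0.3, -0.1, -0.5]
grip_width: 0.0291
```

Request:
{"op": "send_rows", "data": {"deltas": [[0,-0.16,-0.06,0,0,0,0],[0,-0.33,-0.13,0,0,0,0],[0,-0.5,-0.195,0,0,0,0],[0,-0.66,-0.26,0,0,0,0],[0,-0.82,-0.32,0,0,0,0],[0,-0.94,-0.37,0,0,0,0],[0,-1,-0.39,0,0,0,0],[0,-1,-0.39,0,0,0,0],[0,-1,-0.39,0.08,0,0,0],[0,-1,-0.39,0.18,0,0,0],[0,-1,-0.39,0.28,0,0,0],[0,-1,-0.39,0.36,0,0,0],[0,-1,-0.39,0.4,0,0,0],[0,-1,-0.39,0.41,0,0,0],[0,-1,-0.39,0.41,0,0,0],[0,-1,-0.39,0.41,0,0,0]]}}

```text
clock: 7.42
tcp_pos: [0.5079, -0.3604, 0.059]
orientation: [1.962, 2.453, 0.0]
contact_force: [-0.2, -0.1, -0.8]
grip_width: 0.0295
```

Run:
```python
from bench import r
import cv2
f=r.grab_frame('side');cv2.imwrite('pics/s3.png',cv2.resize(f['pixels'][230:470,180:460,::-1],None,fx=2.5,fy=2.5))
```

```text
(no output)
```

View pics/s3.png

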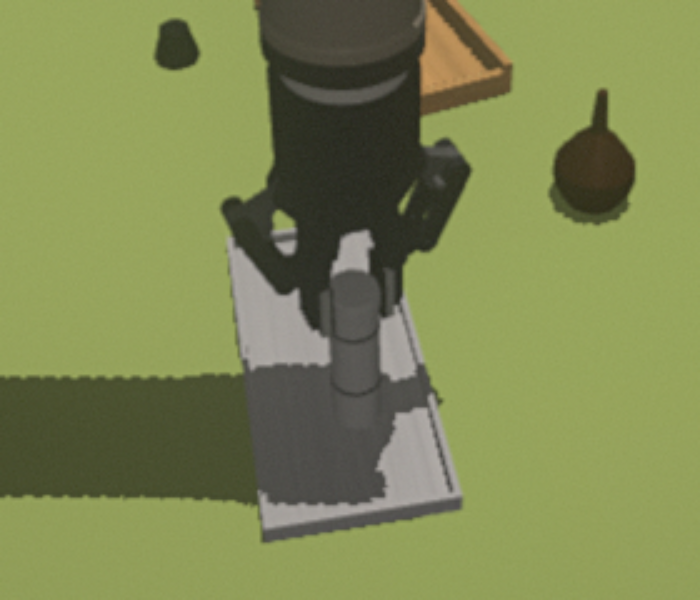

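The tube is upright inside the tray, just above the floor. Next I release it and go back for the tin.

Request:
{"op": "send_rows", "data": {"deltas": [[0,0,0,0.008,0,0,0],[0,0,0,0.015,0,0,0],[0,0,0,0.015,0,0,0],[0.3,0,0,0.015,0,0,0],[0.6,0,0,0.015,0,0,0],[1,0,0,0.015,0,0,0],[1,0,0,0.015,0,0,0],[1,0,0,0.015,0,0,0],[1,0,0,0.015,0,0,0],[1,0,0,0.015,0,0,0],[1,0,0,0.015,0,0,0],[1,0,0,-0.1,0,0,0],[1,0,0,-0.25,0,0,0],[1,0,0,-0.45,0,0,0],[1,0,0,-0.65,0,0,0],[1,0,0,-0.7,0,0,0],[1,0,0,-0.7,0,0,0]]}}

```text
clock: 8.88
tcp_pos: [0.5092, -0.3614, 0.1666]
orientation: [1.96, 2.448, 0.001]
contact_force: [0.2, 0.4, 0.8]
grip_width: 0.0858
```

Request:
{"op": "send_rows", "data": {"deltas": [[1,0.2,0.066,0,0,0,0],[1,0.4,0.133,0,0,0,0],[1,0.6,0.2,0,0,0,0],[1,0.785,0.261,0,0,0,0]]}}

```text
clock: 9.22
tcp_pos: [0.5187, -0.2351, 0.1618]
orientation: [-1.961, -2.451, 0.001]
contact_force: [0.3, -0.7, -0.3]
grip_width: 0.0856
```

Request:
{"op": "send_rows", "data": {"deltas": [[1,0.2,0.066,0,0,0,0],[1,0.4,0.133,0,0,0,0],[1,0.6,0.2,0,0,0,0],[1,0.785,0.261,0,0,0,0]]}}

```text
clock: 9.55
tcp_pos: [0.531, -0.1117, 0.162]
orientation: [-1.961, -2.452, 0.001]
contact_force: [0.2, 0.7, 0.7]
grip_width: 0.0851
```

Request:
{"op": "send_rows", "data": {"deltas": [[1,0.2,0.066,0,0,0,0],[1,0.4,0.133,0,0,0,0],[1,0.6,0.2,0,0,0,0],[1,0.785,0.261,0,0,0,0],[1,0.785,0.261,0,0,0,0],[1,0.785,0.261,0,0,0,0],[1,0.785,0.261,0,0,0,0]]}}

```text
clock: 10.13
tcp_pos: [0.5437, 0.0091, 0.1622]
orientation: [-1.962, -2.452, 0.003]
contact_force: [0.0, -0.8, -0.2]
grip_width: 0.0852
```

Run:
```python
from bench import r
from h import *
o=r.get_obs();print(o['tcp_pos'],o['orientation'])
f=r.grab_frame('wrist');cv2.imwrite('pics/w4.png',f['pixels'][:,:,::-1])
t=o['tcp_pos']
# where tool centre-line point lies at lid height in image
print(proj(f,[t[0],t[1],.104],True))
f=r.grab_frame('top');cv2.imwrite('pics/t4.png',f['pixels'][:,:,::-1])
```

```text
[0.54369825 0.00906475 0.16223985] [-1.96208562 -2.45183471  0.00280796]
[[319.33990604 250.5143975 ]]
```

View pics/w4.png

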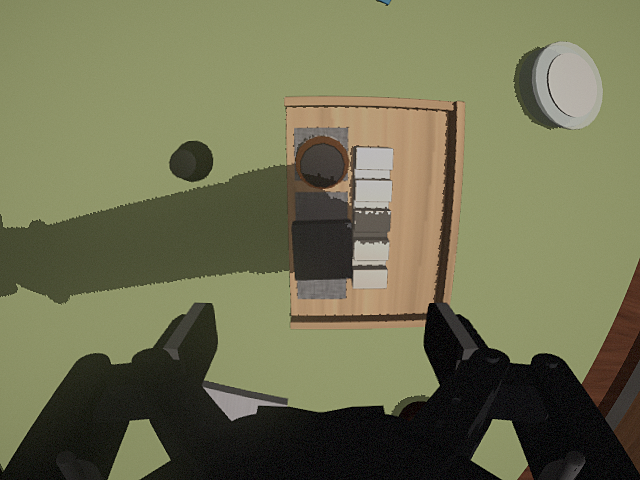

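The tin lid centre (322,250) matches the tool axis (319,250) at lid height. I'll run the same sequence for the tin.

Request:
{"op": "send_rows", "data": {"deltas": [[1,0,0,0.1,0,0,0],[1,0,0,0.2,0,0,0],[1,0,0,0.3,0,0,0],[1,0,0,0.4,0,0,0],[1,0,0,0.5,0,0,0],[1,0,0,0.6,0,0,0],[1,0,0,0.68,0,0,0],[1,0,0,0.68,0,0,0],[1,0,0,0.68,0,0,0],[0,0,0,0.68,0,0,0],[0,0,0,0.68,0,0,0],[0,0,0,0.68,0,0,0],[0,0,0,0.68,0,0,0],[0,0,0,0.68,0,0,0],[0,0,0,0.68,0,0,0],[0,0,0,0.68,0,0,0],[0,0,0,0.68,0,0,0],[0,0,0,0.68,0,0,0]]}}

```text
clock: 11.73
tcp_pos: [0.5451, 0.0099, 0.0625]
orientation: [1.962, 2.452, 0.001]
contact_force: [-1.9, -0.1, 6.5]
grip_width: 0.0371
```

Request:
{"op": "send_rows", "data": {"deltas": [[0,0,0,-0.03,0,0,0],[0,0,0,-0.1,0,0,0],[0,0,0,-0.2,0,0,0],[0,0,0,-0.3,0,0,0],[0,0,0,-0.4,0,0,0],[0,0,0,-0.4,0,0,0]]}}

```text
clock: 12.23
tcp_pos: [0.5466, 0.0103, 0.1249]
orientation: [1.96, 2.45, 0.005]
contact_force: [0.8, 0.4, -2.0]
grip_width: 0.0368
```

Request:
{"op": "send_rows", "data": {"deltas": [[0,-0.06,-0.02,0,0,0,0],[0,-0.18,-0.07,0,0,0,0],[0,-0.34,-0.13,0,0,0,0],[0,-0.5,-0.195,0,0,0,0],[0,-0.67,-0.26,0,0,0,0],[0,-0.84,-0.33,0,0,0,0],[0,-1,-0.39,0,0,0,0]]}}

```text
clock: 12.82
tcp_pos: [0.5185, -0.1518, 0.1203]
orientation: [-1.963, -2.451, 0.002]
contact_force: [0.2, -0.5, -0.7]
grip_width: 0.0369
```

Request:
{"op": "send_rows", "data": {"deltas": [[0,-0.16,-0.06,0,0,0,0],[0,-0.33,-0.13,0,0,0,0],[0,-0.5,-0.195,0,0,0,0],[0,-0.66,-0.26,0,0,0,0],[0,-0.82,-0.32,0,0,0,0],[0,-0.94,-0.37,0,0,0,0],[0,-1,-0.39,0,0,0,0],[0,-1,-0.39,0,0,0,0],[0,-1,-0.39,0.08,0,0,0],[0,-1,-0.39,0.18,0,0,0],[0,-1,-0.39,0.28,0,0,0],[0,-1,-0.39,0.36,0,0,0],[0,-1,-0.39,0.4,0,0,0],[0,-1,-0.39,0.41,0,0,0],[0,-1,-0.39,0.41,0,0,0],[0,-1,-0.39,0.41,0,0,0]]}}

```text
clock: 14.15
tcp_pos: [0.4967, -0.3083, 0.0604]
orientation: [1.962, 2.453, 0.0]
contact_force: [0.3, -2.1, -1.4]
grip_width: 0.0366
```

Run:
```python
from bench import r
import cv2
f=r.grab_frame('side');cv2.imwrite('pics/s5.png',cv2.resize(f['pixels'][230:470,180:460,::-1],None,fx=2.5,fy=2.5))
```

```text
(no output)
```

View pics/s5.png

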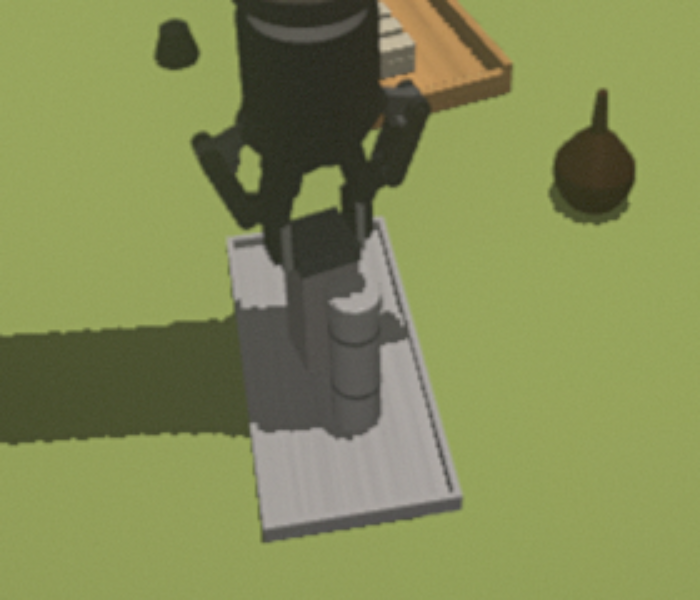

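The tube stands upright after release and the tin is upright at the tray floor. Releasing the tin and going for the bottle.

Request:
{"op": "send_rows", "data": {"deltas": [[0,0,0,0.008,0,0,0],[0,0,0,0.015,0,0,0],[0,0,0,0.015,0,0,0],[0.3,0,0,0.015,0,0,0],[0.6,0,0,0.015,0,0,0],[1,0,0,0.015,0,0,0],[1,0,0,0.015,0,0,0],[1,0,0,0.015,0,0,0],[1,0,0,0.015,0,0,0],[1,0,0,0.015,0,0,0],[1,0,0,0.015,0,0,0],[1,0,0,-0.1,0,0,0],[1,0,0,-0.25,0,0,0],[1,0,0,-0.45,0,0,0],[1,0,0,-0.65,0,0,0],[1,0,0,-0.7,0,0,0],[1,0,0,-0.7,0,0,0]]}}

```text
clock: 15.62
tcp_pos: [0.4979, -0.3093, 0.1678]
orientation: [1.96, 2.449, 0.001]
contact_force: [0.2, 0.4, -0.2]
grip_width: 0.0851
```

Request:
{"op": "send_rows", "data": {"deltas": [[1,0.2,0.066,0,0,0,0],[1,0.4,0.133,0,0,0,0],[1,0.6,0.2,0,0,0,0],[1,0.785,0.258,0,0,0,0]]}}

```text
clock: 15.95
tcp_pos: [0.5071, -0.1833, 0.1634]
orientation: [-1.961, -2.451, 0.001]
contact_force: [-0.1, 0.5, 0.9]
grip_width: 0.0855
```

Request:
{"op": "send_rows", "data": {"deltas": [[1,0.2,0.066,0,0,0,0],[1,0.4,0.133,0,0,0,0],[1,0.6,0.2,0,0,0,0],[1,0.785,0.258,0,0,0,0]]}}

```text
clock: 16.28
tcp_pos: [0.519, -0.0599, 0.1635]
orientation: [-1.961, -2.452, 0.001]
contact_force: [0.4, 0.5, 0.5]
grip_width: 0.0853
```

Request:
{"op": "send_rows", "data": {"deltas": [[1,0.2,0.066,0,0,0,0],[1,0.4,0.133,0,0,0,0],[1,0.6,0.2,0,0,0,0],[1,0.785,0.258,0,0,0,0],[1,0.785,0.258,0,0,0,0],[1,0.785,0.258,0,0,0,0],[1,0.785,0.258,0,0,0,0]]}}

```text
clock: 16.87
tcp_pos: [0.5311, 0.0608, 0.1637]
orientation: [-1.962, -2.452, 0.003]
contact_force: [-0.6, -0.5, -0.7]
grip_width: 0.0856
```

Run:
```python
from bench import r
from h import *
o=r.get_obs();t=o['tcp_pos'];print(t)
f=r.grab_frame('wrist');p=proj(f,[t[0],t[1],.108],True)[0];print(p)
im=f['pixels'].copy();cv2.drawMarker(im,tuple(int(v) for v in p),(255,0,0));cv2.imwrite('pics/w6.png',im[150:400,150:500,::-1])
```

```text
[0.53114027 0.06081604 0.16367797]
[319.29801075 251.70194674]
```

View pics/w6.png

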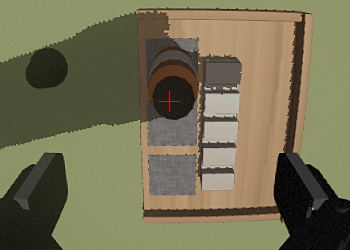

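The cap is about 4 px ahead of the tool axis (roughly 2 mm), so I correct by 2 mm and grasp.

Request:
{"op": "send_rows", "data": {"deltas": [[1,0.015,0,0.1,0,0,0],[1,0.015,0,0.2,0,0,0],[1,0.015,0,0.3,0,0,0],[1,0.015,0,0.4,0,0,0],[1,0.015,0,0.5,0,0,0],[1,0.015,0,0.6,0,0,0],[1,0.015,0,0.69,0,0,0],[1,0.015,0,0.69,0,0,0],[1,0.015,0,0.69,0,0,0],[0,0.015,0,0.69,0,0,0],[0,0.015,0,0.69,0,0,0],[0,0.015,0,0.69,0,0,0],[0,0.015,0,0.69,0,0,0],[0,0.015,0,0.69,0,0,0],[0,0.015,0,0.69,0,0,0],[0,0.015,0,0.69,0,0,0],[0,0.015,0,0.69,0,0,0],[0,0.015,0,0.69,0,0,0]]}}

```text
clock: 18.42
tcp_pos: [0.5324, 0.064, 0.0622]
orientation: [1.962, 2.452, 0.002]
contact_force: [0.4, -0.5, 5.5]
grip_width: 0.0269
```

Request:
{"op": "send_rows", "data": {"deltas": [[0,0,0,-0.03,0,0,0],[0,0,0,-0.1,0,0,0],[0,0,0,-0.2,0,0,0],[0,0,0,-0.3,0,0,0],[0,0,0,-0.4,0,0,0],[0,0,0,-0.4,0,0,0]]}}

```text
clock: 18.92
tcp_pos: [0.533, 0.0644, 0.1245]
orientation: [1.961, 2.451, 0.005]
contact_force: [0.6, 0.9, -0.7]
grip_width: 0.0266
```

Width 27 mm is the cap, not the 36 mm body, so I'll look.

Run:
```python
from bench import r
import cv2,numpy as np
f=r.grab_frame('side');g=r.grab_frame('wrist')
a=cv2.resize(f['pixels'][140:300,220:400,::-1],(506,450));b=cv2.resize(g['pixels'][200:420,180:460,::-1],(290,228))
c=np.zeros((450,796,3),np.uint8);c[:,:506]=a;c[:228,506:]=b;cv2.imwrite('pics/s7.png',c)
```

```text
(no output)
```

View pics/s7.png

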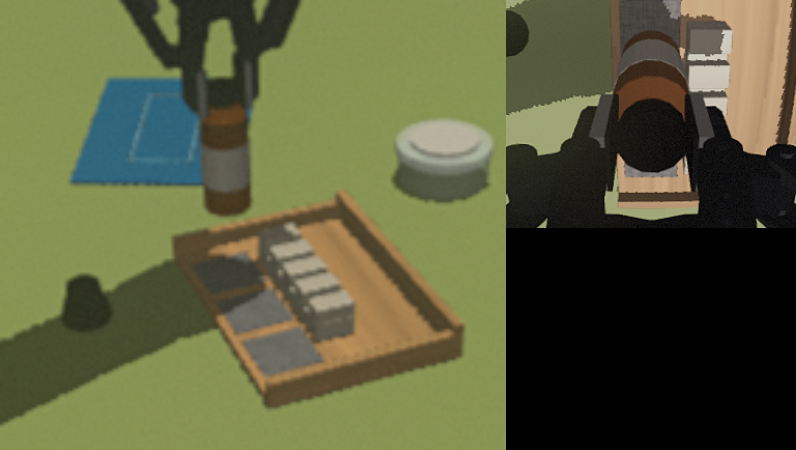

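The bottle hangs upright, held by its cap (the fingers end about at the cap's foot), so the pads sit higher than expected. Carry on with a gentle lowering.

Request:
{"op": "send_rows", "data": {"deltas": [[0,-0.06,-0.02,0,0,0,0],[0,-0.16,-0.06,0,0,0,0],[0,-0.29,-0.11,0,0,0,0],[0,-0.43,-0.165,0,0,0,0],[0,-0.57,-0.22,0,0,0,0],[0,-0.71,-0.28,0,0,0,0],[0,-0.86,-0.335,0,0,0,0],[0,-1,-0.39,0,0,0,0]]}}

```text
clock: 19.68
tcp_pos: [0.5057, -0.0975, 0.1203]
orientation: [-1.962, -2.451, 0.002]
contact_force: [0.2, -0.0, -1.0]
grip_width: 0.0266
```

Request:
{"op": "send_rows", "data": {"deltas": [[0,-0.15,-0.06,0,0,0,0],[0,-0.3,-0.12,0,0,0,0],[0,-0.45,-0.175,0,0,0,0],[0,-0.6,-0.235,0,0,0,0],[0,-0.74,-0.29,0,0,0,0],[0,-0.86,-0.335,0,0,0,0],[0,-0.95,-0.37,0,0,0,0],[0,-1,-0.39,0,0,0,0],[0,-1,-0.39,0,0,0,0],[0,-1,-0.39,0.08,0,0,0],[0,-1,-0.39,0.18,0,0,0],[0,-1,-0.39,0.28,0,0,0],[0,-1,-0.39,0.36,0,0,0],[0,-1,-0.39,0.4,0,0,0],[0,-1,-0.39,0.41,0,0,0],[0,-1,-0.39,0.41,0,0,0],[0,-1,-0.39,0.41,0,0,0]]}}

```text
clock: 21.1
tcp_pos: [0.4836, -0.2543, 0.0604]
orientation: [1.962, 2.453, 0.001]
contact_force: [0.5, 0.1, -0.5]
grip_width: 0.0266
```

Request:
{"op": "send_rows", "data": {"deltas": [[0,0,0,0.007,0,0,0],[0,0,0,0.014,0,0,0],[0,0,0,0.014,0,0,0]]}}

```text
clock: 21.35
tcp_pos: [0.4836, -0.2549, 0.0584]
orientation: [1.962, 2.452, 0.0]
contact_force: [-0.2, 0.6, -1.2]
grip_width: 0.0268
```

Run:
```python
from bench import r
import cv2
f=r.grab_frame('side');cv2.imwrite('pics/s8.png',cv2.resize(f['pixels'][250:450,210:430,::-1],None,fx=3,fy=3))
```

```text
(no output)
```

View pics/s8.png

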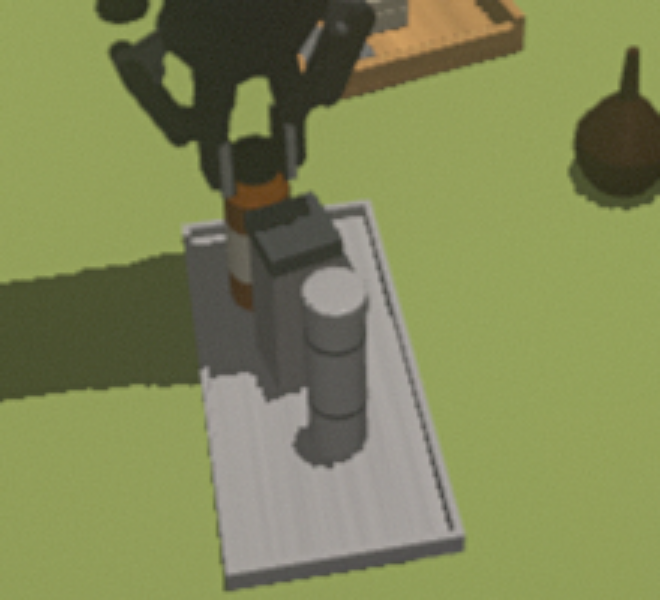

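Bottle upright at the tray floor, tin and tube standing free. I'll check the tip height by projecting into this picture and release.

Run:
```python
import pickle
from h import *
f=pickle.load(open('f0.pkl','rb'))['side']
for z in(.104,.08,.0584,.047,.004): print(z,((proj(f,[.4836,-.2549,z])[0]-[210,250])*3).round())
```

```text
0.104 [252. 149.]
0.08 [254. 184.]
0.0584 [256. 214.]
0.047 [257. 230.]
0.004 [261. 287.]
```

Request:
{"op": "send_rows", "data": {"deltas": [[0,0,0,0.004,0,0,0],[0,0,0,0.004,0,0,0],[0.3,0,0,0.004,0,0,0],[0.5,0,0,0.004,0,0,0],[0.8,0,0,0.004,0,0,0],[1,0,0,0.004,0,0,0],[1,0,0,0.004,0,0,0],[1,0,0,0.004,0,0,0],[1,0,0,0.004,0,0,0],[1,0,0,0.004,0,0,0],[1,0,0,-0.1,0,0,0],[1,0,0,-0.25,0,0,0],[1,0,0,-0.45,0,0,0],[1,0,0,-0.65,0,0,0],[1,0,0,-0.72,0,0,0],[1,0,0,-0.72,0,0,0]]}}

```text
clock: 22.73
tcp_pos: [0.4851, -0.2553, 0.1689]
orientation: [1.96, 2.448, 0.001]
contact_force: [0.2, -0.5, 0.8]
grip_width: 0.0852
```

Request:
{"op": "send_rows", "data": {"deltas": [[1,0.2,0.13,0,0,0,0],[1,0.4,0.26,0,0,0,0],[1,0.6,0.39,0,0,0,0],[1,0.83,0.526,0,0,0,0]]}}

```text
clock: 23.07
tcp_pos: [0.5321, -0.1155, 0.1643]
orientation: [-1.965, -2.449, 0.002]
contact_force: [0.1, -0.3, -0.5]
grip_width: 0.0851
```

Request:
{"op": "send_rows", "data": {"deltas": [[0.55,0.2,0.13,0,0,0,0],[0.55,0.4,0.26,0,0,0,0],[0.55,0.6,0.39,0,0,0,0],[0.55,0.83,0.526,0,0,0,0],[0.55,0.83,0.526,0.2,0,0,0],[0.55,0.83,0.526,0.4,0,0,0],[0.55,0.83,0.526,0.4,0,0,0],[0.55,0.83,0.526,0.4,0,0,0],[0.55,0.83,0.526,0.4,0,0,0]]}}

```text
clock: 23.82
tcp_pos: [0.5826, 0.0226, 0.1062]
orientation: [-1.964, -2.452, 0.0]
contact_force: [0.7, 0.6, 0.2]
grip_width: 0.0472
```

Run:
```python
from bench import r
from h import *
o=r.get_obs();t=o['tcp_pos'];print(t,o['grip_width'])
f=r.grab_frame('wrist');g=r.grab_frame('side')
import pickle;pickle.dump((f,g,t),open('w9.pkl','wb'))
p=proj(f,[t[0],t[1],.036],True)[0];q=proj(g,[[t[0],t[1],z] for z in(t[2],.036)]);print(p,q)
a=f['pixels'].copy();cv2.drawMarker(a,tuple(int(v) for v in p),(255,0,0))
b=g['pixels'].copy()
b=cv2.resize(b[150:300,250:400],(440,440));
for u,v in q: cv2.drawMarker(b,(int((u-250)*440/150),int((v-150)*440/150)),(255,0,0))
c=np.zeros((440,800,3),np.uint8);c[:320,:360]=a[120:440,140:500];c[:,360:]=b;cv2.imwrite('pics/w9.png',c[:,:,::-1])
```

```text
[0.58258777 0.02262272 0.10624253] 0.047190868224545005
[319.20673661 245.01871177] [[326.57260344 204.87591992]
 [327.07035258 233.89434495]]
```

View pics/w9.png

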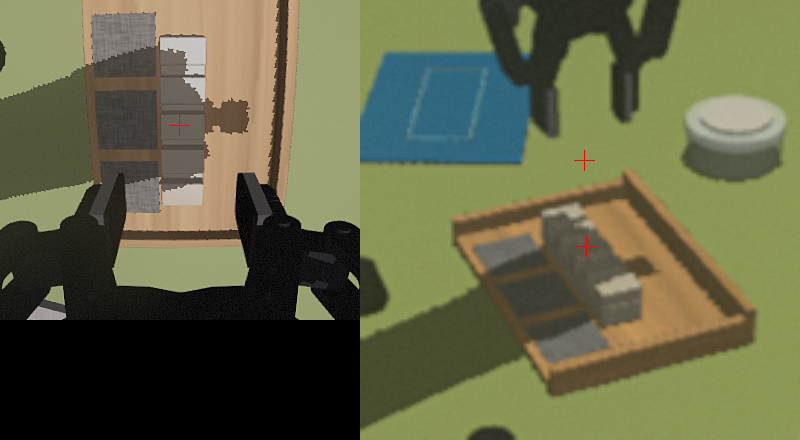

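The left half shows the block's centre about 4 px (2–3 mm) beyond the tool axis both ways. The right half shows fingertips near (547,135) and (630,120), some 25 mm above the reported TCP, which disagrees with the stated geometry. I'll test this harmlessly: descend to TCP z 0.032 and close a little.

Request:
{"op": "send_rows", "data": {"deltas": [[0.55,0.013,0.013,0.1,0,0,0],[0.55,0.013,0.013,0.2,0,0,0],[0.55,0.013,0.013,0.3,0,0,0],[0.55,0.013,0.013,0.4,0,0,0],[0.55,0.013,0.013,0.46,0,0,0],[0.55,0.013,0.013,0.495,0,0,0],[0.55,0.013,0.013,0.495,0,0,0],[0.27,0.013,0.013,0.495,0,0,0],[0.27,0.013,0.013,0.495,0,0,0],[0.27,0.013,0.013,0.495,0,0,0],[0.27,0.013,0.013,0.495,0,0,0]], "squeeze": 25}}

```text
clock: 24.83
tcp_pos: [0.5845, 0.0253, 0.0324]
orientation: [1.962, 2.452, 0.001]
contact_force: [-0.1, 0.7, 0.1]
grip_width: 0.0231
```

It closed to 23 mm in free air, so the tips are indeed well above the TCP. I reopen and descend in steps, watching the force.

Request:
{"op": "send_rows", "data": {"deltas": [[0.55,0,0,0,0,0,0],[0.55,0,0,0,0,0,0],[0.55,0,0,0,0,0,0],[0.55,0,0,0,0,0,0],[0.55,0,0,0.03,0,0,0],[0.55,0,0,0.06,0,0,0],[0.55,0,0,0.09,0,0,0],[0.55,0,0,0.12,0,0,0],[0.55,0,0,0.15,0,0,0],[0.55,0,0,0.17,0,0,0],[0.55,0,0,0.17,0,0,0]]}}

```text
clock: 25.75
tcp_pos: [0.5833, 0.0252, 0.0052]
orientation: [-1.962, -2.452, 0.001]
contact_force: [-0.2, 0.1, -0.3]
grip_width: 0.047
```

Request:
{"op": "send_rows", "data": {"deltas": [[0.55,0,0,0.01,0,0,0],[0.55,0,0,0.02,0,0,0],[0.55,0,0,0.02,0,0,0]]}}

```text
clock: 26.0
tcp_pos: [0.5839, 0.0253, 0.003]
orientation: [1.963, 2.453, -0.0]
contact_force: [-0.1, -0.4, 0.5]
grip_width: 0.0472
```

Run:
```python
from bench import r
from h import *
o=r.get_obs();t=o['tcp_pos'];print(t,o['grip_width'])
g=r.grab_frame('side');f=r.grab_frame('wrist')
b=cv2.resize(g['pixels'][190:290,270:370],(440,440),interpolation=cv2.INTER_CUBIC)
c=np.zeros((440,800,3),np.uint8);c[:320,:360]=f['pixels'][120:440,140:500];c[:,360:]=b;cv2.imwrite('pics/w10.png',c[:,:,::-1])
```

```text
[0.58392863 0.025308   0.00304988] 0.04720279786760429
```

View pics/w10.png

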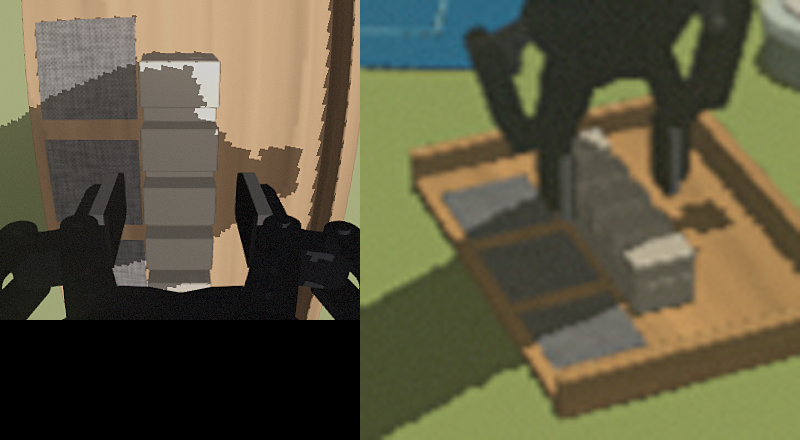

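The fingers straddle the block symmetrically at the middle land (wrist: block x 145–215, jaws centre about 181), with tips still above the floor. I go 4 mm lower and close.

Request:
{"op": "send_rows", "data": {"deltas": [[0.55,0,0,0.014,0,0,0],[0.55,0,0,0.027,0,0,0],[0.55,0,0,0.027,0,0,0],[0,0,0,0.027,0,0,0],[0,0,0,0.027,0,0,0],[0,0,0,0.027,0,0,0],[0,0,0,0.027,0,0,0],[0,0,0,0.027,0,0,0],[0,0,0,0.027,0,0,0]], "squeeze": 50}}

```text
clock: 26.85
tcp_pos: [0.5841, 0.0254, -0.0007]
orientation: [1.963, 2.453, 0.001]
contact_force: [-0.4, 0.4, 1.8]
grip_width: 0.0283
```

Request:
{"op": "send_rows", "data": {"deltas": [[0,0,0,-0.03,0,0,0],[0,0,0,-0.1,0,0,0],[0,0,0,-0.2,0,0,0],[0,0,0,-0.3,0,0,0],[0,0,0,-0.4,0,0,0],[0,0,0,-0.5,0,0,0],[0,0,0,-0.55,0,0,0],[0,0,0,-0.55,0,0,0],[0,0,0,-0.55,0,0,0]]}}

```text
clock: 27.6
tcp_pos: [0.584, 0.0251, 0.0819]
orientation: [1.963, 2.452, 0.0]
contact_force: [0.1, 0.3, -1.8]
grip_width: 0.0286
```

Run:
```python
from bench import r
from h import *
o=r.get_obs();t=o['tcp_pos'];v=o['orientation'];print(t,v,o['grip_width'])
R=cv2.Rodrigues(v)[0];print(np.degrees(np.arctan2(R[1,1],R[0,1])))
f=r.grab_frame('wrist');T=r.grab_frame('top')
im=f['pixels'];H,S,V=cv2.split(cv2.cvtColor(im,cv2.COLOR_RGB2HSV))
# mat from the top view first frame, outline by bright low-sat pixels inside mat
import pickle
g=pickle.load(open('f0.pkl','rb'))['top'];H,S,V=cv2.split(cv2.cvtColor(g['pixels'],cv2.COLOR_RGB2HSV))
m=((H>95)&(H<120)&(S>100)).astype(np.uint8);m[:,:80]=0;m[:,230:]=0;m[:200]=0;m[330:]=0
m=cv2.morphologyEx(m,cv2.MORPH_CLOSE,np.ones((7,7)))
print(rect(g,m,.003))
d=(np.array([508.2,331.3])-t[:2]*1e3)
print('shift in tool',(R.T@np.r_[d,0]).round(1))
```

```text
[0.58396049 0.02509471 0.08185868] [1.96266883e+00 2.45230495e+00 2.24525253e-04] 0.028630688348098753
12.656889727904398
(array([508.2, 331.3]), [147.3, 207.9], np.float64(-12.5))
shift in tool [ 3.154e+02 -6.800e+00 -1.000e-01]
```

The block is held (28.6 mm, its weight shows on the wrist). Carry it over towards the mat, turn it, then measure the mat by wrist camera.

Request:
{"op": "send_rows", "data": {"deltas": [[0,0.06,0,0,0,0,0],[0,0.18,0,0,0,0,0],[0,0.34,0,0,0,0,0],[0,0.5,0,0,0,0,0],[0,0.66,0,0,0,0,0],[0,0.8,0,0,0,0,0],[0,0.88,0,0,0,0,0],[0,0.9,0,0,0,0,0]]}}

```text
clock: 28.37
tcp_pos: [0.553, 0.1605, 0.0813]
orientation: [-1.956, -2.456, -0.001]
contact_force: [0.2, -0.4, -0.9]
grip_width: 0.0285
```

Request:
{"op": "send_rows", "data": {"deltas": [[0,0.06,0,0,0,0,0.01],[0,0.18,0,0,0,0,0.03],[0,0.3,0,0,0,0,0.055],[0,0.4,0,0,0,0,0.08],[0,0.5,0,0,0,0,0.11],[0,0.6,0,0,0,0,0.13],[0,0.6,0,0,0,0,0.14],[0,0.6,0,0,0,0,0.14],[0,0.6,0,0,0,0,0.14]]}}

```text
clock: 29.12
tcp_pos: [0.5349, 0.2434, 0.0812]
orientation: [2.45, 1.965, -0.002]
contact_force: [0.6, -0.6, -0.6]
grip_width: 0.0282
```

Run:
```python
from bench import r
from h import *
import pickle
o=r.get_obs();t=o['tcp_pos'];R=cv2.Rodrigues(o['orientation'])[0];print(t,np.degrees(np.arctan2(R[1,1],R[0,1])),o['grip_width'])
f=r.grab_frame('wrist');pickle.dump((f,o),open('w11.pkl','wb'))
H,S,V=cv2.split(cv2.cvtColor(f['pixels'],cv2.COLOR_RGB2HSV))
m=((H>95)&(H<120)&(S>100)).astype(np.uint8)
b=rect(f,cv2.morphologyEx(m,cv2.MORPH_CLOSE,np.ones((7,7))),.003,True);print(b)
print('tool shift',(R.T@np.r_[b[0]-1e3*t[:2],0]).round(1),'from top', (R.T@np.r_[np.array([510,333])-1e3*t[:2],0]).round(1))
cv2.imwrite('pics/w11.png',f['pixels'][:,:,::-1])
```

```text
[0.53493351 0.24342467 0.0811633 ] -12.537528462524152 0.028217522829151773
(array([509. , 327.6]), [149.2, 203.3], np.float64(-12.4))
tool shift [ 76.5 -43.6  -0.1] from top [ 82.  -43.8  -0.1]
```

View pics/w11.png

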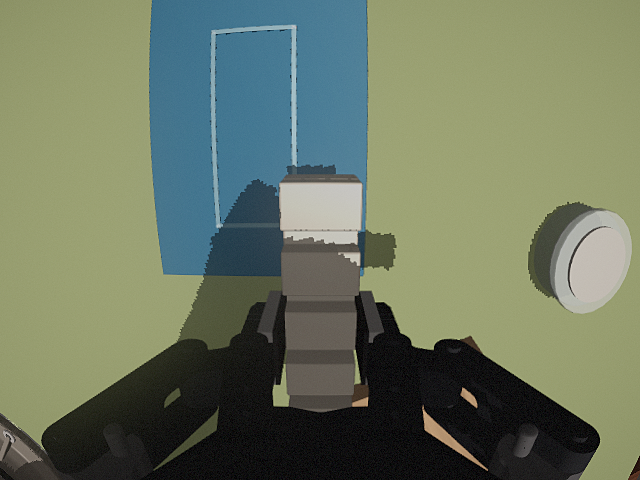

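The mat's far edge is cut off in this frame (near edge row 273, outline columns 212–296), so the shift becomes 80 mm forward and −43.7 mm sideways. Lower and release.

Request:
{"op": "send_rows", "data": {"deltas": [[0,0.06,-0.03,0,0,0,0],[0,0.18,-0.1,0,0,0,0],[0,0.32,-0.18,0,0,0,0],[0,0.44,-0.24,0,0,0,0],[0,0.52,-0.28,0,0,0,0],[0,0.535,-0.291,0,0,0,0],[0,0.535,-0.291,0.1,0,0,0],[0,0.535,-0.291,0.2,0,0,0],[0,0.535,-0.291,0.3,0,0,0],[0,0.535,-0.291,0.4,0,0,0],[0,0.535,-0.291,0.48,0,0,0],[0,0.535,-0.291,0.54,0,0,0],[0,0.535,-0.291,0.565,0,0,0],[0,0.535,-0.291,0.573,0,0,0],[0,0.535,-0.291,0.58,0,0,0],[0,0.535,-0.291,0.58,0,0,0],[0,0.535,-0.291,0.58,0,0,0]]}}

```text
clock: 30.58
tcp_pos: [0.5098, 0.333, -0.0047]
orientation: [2.451, 1.966, 0.002]
contact_force: [0.0, -0.5, -0.4]
grip_width: 0.0285
```

Run:
```python
from bench import r
from h import *
o=r.get_obs();print(o['tcp_pos'],o['contact_force'],o['grip_width'])
f=r.grab_frame('side');b=f['pixels'][150:230,230:330];print(f['tvec'])
cv2.imwrite('pics/s12.png',cv2.resize(b,(700,560),interpolation=cv2.INTER_CUBIC)[:,:,::-1])
```

```text
[ 0.50984966  0.33299362 -0.00470263] [ 0.02706896 -0.52221275 -0.42650255] 0.028518379304804293
[-0.55949613  0.09166952  0.97952251]
```

Request:
{"op": "send_rows", "data": {"deltas": [[0.2,0,0,0,0,0,0],[0.35,0,0,0,0,0,0],[0.55,0,0,0,0,0,0],[0.55,0,0,0,0,0,0],[0.55,0,0,0,0,0,0],[0.55,0,0,0,0,0,0],[0.6,0,0,-0.1,0,0,0],[0.7,0,0,-0.25,0,0,0],[0.9,0,0,-0.45,0,0,0],[1,0,0,-0.65,0,0,0],[1,0,0,-0.9,0,0,0],[1,0,0,-1,0,0,0],[1,0,0,-1,0,0,0]]}}

```text
clock: 31.72
tcp_pos: [0.5116, 0.3349, 0.1506]
orientation: [2.45, 1.965, 0.014]
contact_force: [-0.2, 0.8, 0.7]
grip_width: 0.0857
```

Request:
{"op": "send_rows", "data": {"deltas": [[1,-0.25,0.02,0,0,0,-0.035],[1,-0.5,0.05,0,0,0,-0.07],[1,-0.75,0.08,0,0,0,-0.105],[1,-1,0.1,0,0,0,-0.14],[1,-1,0.1,0,0,0,-0.14],[1,-1,0.1,0,0,0,-0.14]]}}

```text
clock: 32.22
tcp_pos: [0.4914, 0.1795, 0.1443]
orientation: [1.969, 2.447, -0.003]
contact_force: [0.6, 1.2, -0.3]
grip_width: 0.0853
```

Request:
{"op": "send_rows", "data": {"deltas": [[1,-0.23,-0.06,0,0,0,0],[1,-0.46,-0.12,0,0,0,0],[1,-0.69,-0.17,0,0,0,0],[1,-0.94,-0.23,0,0,0,0],[1,-0.94,-0.23,0,0,0,0]]}}

```text
clock: 32.63
tcp_pos: [0.4885, 0.0307, 0.144]
orientation: [1.973, 2.443, -0.006]
contact_force: [-0.3, -1.1, -0.8]
grip_width: 0.0854
```

Request:
{"op": "send_rows", "data": {"deltas": [[1,-0.23,-0.06,0,0,0,0],[1,-0.46,-0.12,0,0,0,0],[1,-0.69,-0.17,0,0,0,0],[1,-0.94,-0.23,0,0,0,0],[1,-0.94,-0.23,0,0,0,0],[1,-0.94,-0.23,0,0,0,0],[1,-0.94,-0.23,0,0,0,0]]}}

```text
clock: 33.22
tcp_pos: [0.4866, -0.1056, 0.1447]
orientation: [-1.962, -2.453, -0.002]
contact_force: [-0.6, 1.0, 0.2]
grip_width: 0.0857
```

Run:
```python
from bench import r
from h import *
o=r.get_obs();t=o['tcp_pos'];R=cv2.Rodrigues(o['orientation'])[0];print(t,np.degrees(np.arctan2(R[1,1],R[0,1])),o['clock'])
print('to bottle',(R.T@(np.array([483.6,-254.9,57.8])-1e3*t)).round(1), 'mm')
g=r.grab_frame('top');H,S,V=cv2.split(cv2.cvtColor(g['pixels'],cv2.COLOR_RGB2HSV))
m=((S<70)&(V>110)).astype(np.uint8);m[:,:80]=0;m[:,230:]=0;m[:200]=0;m[330:]=0
m=cv2.morphologyEx(m,cv2.MORPH_OPEN,np.ones((4,4)));m=cv2.morphologyEx(m,cv2.MORPH_CLOSE,np.ones((9,9)))
print('block',rect(g,m,.031))
cv2.imwrite('pics/t13.png',cv2.resize(g['pixels'][200:330,80:230],None,fx=4,fy=4)[:,:,::-1])
```

```text
[ 0.48655018 -0.10560655  0.14468386] 12.714882397421608 33.2167
to bottle [-145.1  -35.8   86.7] mm
block (array([506.5, 328.5]), [32.5, 121.2], np.float64(-12.5))
```

View pics/t13.png

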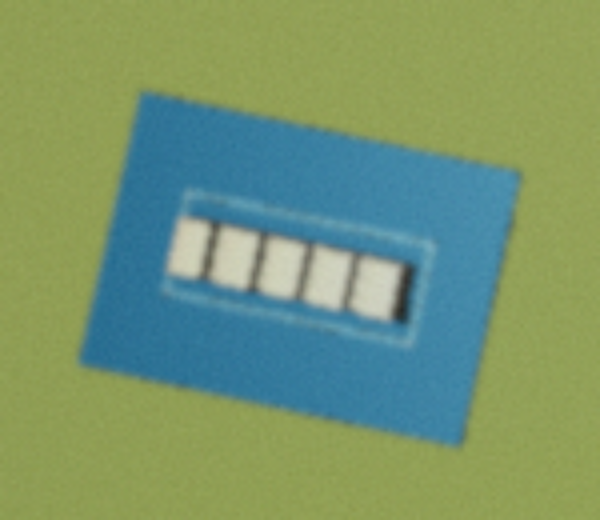

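In the top view the block lies slots up inside the outline (centre about 3 mm off, parallel). Now I return the bottle.

Request:
{"op": "send_rows", "data": {"deltas": [[1,-0.25,-0.06,0,0,0,0],[1,-0.5,-0.12,0,0,0,0],[1,-0.75,-0.18,0,0,0,0],[1,-0.967,-0.239,0,0,0,0],[1,-0.967,-0.239,0,0,0,0],[1,-0.967,-0.239,0.1,0,0,0],[1,-0.967,-0.239,0.2,0,0,0],[1,-0.967,-0.239,0.3,0,0,0],[1,-0.967,-0.239,0.4,0,0,0],[1,-0.967,-0.239,0.5,0,0,0],[1,-0.967,-0.239,0.578,0,0,0],[1,-0.967,-0.239,0.578,0,0,0],[1,-0.967,-0.239,0.578,0,0,0]]}}

```text
clock: 34.35
tcp_pos: [0.4832, -0.2552, 0.0577]
orientation: [-1.96, -2.454, -0.0]
contact_force: [0.4, -0.1, -0.1]
grip_width: 0.0857
```

Request:
{"op": "send_rows", "data": {"deltas": [[0,0,0,0,0,0,0],[0,0,0,0,0,0,0],[0,0,0,0,0,0,0],[0,0,0,0,0,0,0],[0,0,0,0,0,0,0],[0,0,0,0,0,0,0],[0,0,0,0,0,0,0],[0,0,0,0,0,0,0],[0,0,0,0,0,0,0],[0,0,0,0,0,0,0]]}}

```text
clock: 35.18
tcp_pos: [0.4837, -0.2569, 0.0586]
orientation: [1.962, 2.452, 0.001]
contact_force: [1.1, 1.1, 5.9]
grip_width: 0.0266
```

Request:
{"op": "send_rows", "data": {"deltas": [[0,0,0,-0.03,0,0,0],[0,0,0,-0.1,0,0,0],[0,0,0,-0.2,0,0,0],[0,0,0,-0.3,0,0,0],[0,0,0,-0.4,0,0,0],[0,0,0,-0.43,0,0,0],[0,0,0,-0.43,0,0,0],[0,0,0,-0.43,0,0,0]]}}

```text
clock: 35.85
tcp_pos: [0.4824, -0.2568, 0.1222]
orientation: [-1.963, -2.452, 0.001]
contact_force: [0.4, -0.7, -1.3]
grip_width: 0.0263
```

Request:
{"op": "send_rows", "data": {"deltas": [[0,0.06,0.02,0,0,0,0],[0,0.16,0.06,0,0,0,0],[0,0.29,0.11,0,0,0,0],[0,0.43,0.165,0,0,0,0],[0,0.57,0.22,0,0,0,0],[0,0.71,0.28,0,0,0,0],[0,0.86,0.335,0,0,0,0],[0,1,0.39,0,0,0,0]]}}

```text
clock: 36.52
tcp_pos: [0.5061, -0.0952, 0.1214]
orientation: [-1.961, -2.452, 0.001]
contact_force: [1.4, 0.2, -1.3]
grip_width: 0.0267
```

Request:
{"op": "send_rows", "data": {"deltas": [[0,0.15,0.06,0,0,0,0],[0,0.3,0.12,0,0,0,0],[0,0.45,0.175,0,0,0,0],[0,0.6,0.235,0,0,0,0],[0,0.74,0.29,0,0,0,0],[0,0.86,0.335,0,0,0,0],[0,0.95,0.37,0,0,0,0],[0,1,0.39,0,0,0,0],[0,1,0.39,0,0,0,0],[0,1,0.39,0,0,0,0]]}}

```text
clock: 37.35
tcp_pos: [0.5306, 0.0616, 0.1218]
orientation: [-1.961, -2.453, 0.002]
contact_force: [1.2, -0.4, -0.8]
grip_width: 0.0267
```

Run:
```python
from bench import r
from h import *
o=r.get_obs();t=o['tcp_pos'];R=cv2.Rodrigues(o['orientation'])[0];print(t,o['orientation'],o['grip_width'],o['clock'])
print('to place',(R.T@(np.array([532.4,64.0,62.2])-1e3*t)).round(1), 'mm')
```

```text
[0.53057222 0.06156081 0.12178537] [-1.96136845e+00 -2.45313728e+00  1.83623335e-03] 0.026677644470054412 37.35
to place [ 2.   2.4 59.6] mm
```

Request:
{"op": "send_rows", "data": {"deltas": [[0,0.013,0.012,0.08,0,0,0],[0,0.013,0.012,0.18,0,0,0],[0,0.013,0.012,0.28,0,0,0],[0,0.013,0.012,0.34,0,0,0],[0,0.013,0.012,0.38,0,0,0],[0,0.013,0.012,0.39,0,0,0],[0,0.013,0.012,0.397,0,0,0],[0,0.013,0.012,0.397,0,0,0],[0,0.013,0.012,0.397,0,0,0]]}}

```text
clock: 38.1
tcp_pos: [0.5331, 0.0641, 0.0633]
orientation: [1.963, 2.452, 0.002]
contact_force: [0.4, 0.9, -1.0]
grip_width: 0.0265
```

Request:
{"op": "send_rows", "data": {"deltas": [[0.3,0,0,0,0,0,0],[0.5,0,0,0,0,0,0],[0.8,0,0,0,0,0,0],[1,0,0,0,0,0,0],[1,0,0,0,0,0,0],[1,0,0,0,0,0,0],[1,0,0,0,0,0,0],[1,0,0,0,0,0,0],[1,0,0,-0.1,0,0,0],[1,0,0,-0.25,0,0,0],[1,0,0,-0.45,0,0,0],[1,0,0,-0.65,0,0,0],[1,0,0,-0.7,0,0,0],[1,0,0,-0.7,0,0,0],[1,0,0,-0.7,0,0,0]]}}

```text
clock: 39.35
tcp_pos: [0.5324, 0.0637, 0.1676]
orientation: [1.963, 2.452, -0.0]
contact_force: [0.4, 0.7, -0.8]
grip_width: 0.0854
```

```bash
cat > go.py <<'E'
from bench import r
from h import *
import sys
o=r.get_obs();t=o['tcp_pos'];R=cv2.Rodrigues(o['orientation'])[0];print(t,np.degrees(np.arctan2(R[1,1],R[0,1])),o['grip_width'],o['clock'])
print('shift mm',(R.T@(np.array(eval(sys.argv[1]))-1e3*t)).round(1))
E
python3 go.py '[496.5,-308.6,58.8]'
python3 - <<'E'
from bench import r
from h import *
o=r.get_obs();t=o['tcp_pos'];f=r.grab_frame('wrist')
H,S,V=cv2.split(cv2.cvtColor(f['pixels'],cv2.COLOR_RGB2HSV))
m=((V<75)).astype(np.uint8);m[300:]=0;m[:200]=0;m[:,:280]=0;m[:,370:]=0
p=proj(f,[t[0],t[1],.108],True)[0];M=cv2.moments(m);print(p,M['m10']/max(M['m00'],1),M['m01']/max(M['m00'],1),M['m00'])
cv2.imwrite('pics/w14.png',f['pixels'][:,:,::-1])
E
```

```text
[0.53242991 0.06369424 0.16760646] 12.650736894751127 0.08539145788084311 39.35
shift mm [-355.3 -116.6  108.9]
[319.12242895 249.79311813] 316.92699836867865 236.44698205546493 2452.0
```

Request:
{"op": "send_rows", "data": {"deltas": [[1,-0.25,-0.08,0,0,0,0],[1,-0.5,-0.16,0,0,0,0],[1,-0.79,-0.259,0,0,0,0],[1,-0.79,-0.259,0,0,0,0]]}}

```text
clock: 39.73
tcp_pos: [0.518, -0.0693, 0.1653]
orientation: [-1.974, -2.442, 0.01]
contact_force: [0.6, -1.3, 0.3]
grip_width: 0.0854
```

Request:
{"op": "send_rows", "data": {"deltas": [[1,-0.25,-0.08,0,0,0,0],[1,-0.5,-0.16,0,0,0,0],[1,-0.79,-0.259,0,0,0,0],[1,-0.79,-0.259,0,0,0,0]]}}

```text
clock: 40.07
tcp_pos: [0.5056, -0.1932, 0.1655]
orientation: [-1.975, -2.441, 0.008]
contact_force: [-0.2, 0.0, -0.2]
grip_width: 0.0854
```

Request:
{"op": "send_rows", "data": {"deltas": [[1,-0.25,-0.08,0,0,0,0],[1,-0.5,-0.16,0,0,0,0],[1,-0.79,-0.259,0,0,0,0],[1,-0.79,-0.259,0,0,0,0],[1,-0.79,-0.259,0.1,0,0,0],[1,-0.79,-0.259,0.1,0,0,0],[1,-0.79,-0.259,0.1,0,0,0]]}}

```text
clock: 40.65
tcp_pos: [0.4956, -0.3072, 0.1509]
orientation: [-1.96, -2.45, 0.0]
contact_force: [-0.7, -0.3, 0.7]
grip_width: 0.0856
```

```bash
python3 go.py '[496.6,-308.5,58.2]'
```

```text
[ 0.4955803  -0.30719393  0.1509397 ] 12.692401732464912 0.08564076440670891 40.65
shift mm [-1.8  1.  92.7]
```

Request:
{"op": "send_rows", "data": {"deltas": [[1,-0.01,0.005,0.1,0,0,0],[1,-0.01,0.005,0.2,0,0,0],[1,-0.01,0.005,0.3,0,0,0],[1,-0.01,0.005,0.4,0,0,0],[1,-0.01,0.005,0.5,0,0,0],[1,-0.01,0.005,0.617,0,0,0],[1,-0.01,0.005,0.617,0,0,0],[1,-0.01,0.005,0.617,0,0,0],[0,-0.01,0.005,0.617,0,0,0],[0,-0.01,0.005,0.617,0,0,0],[0,-0.01,0.005,0.617,0,0,0],[0,-0.01,0.005,0.617,0,0,0],[0,-0.01,0.005,0.617,0,0,0],[0,-0.01,0.005,0.617,0,0,0],[0,-0.01,0.005,0.617,0,0,0],[0,-0.01,0.005,0.617,0,0,0],[0,-0.01,0.005,0.617,0,0,0],[0,-0.01,0.005,0.617,0,0,0]]}}

```text
clock: 42.15
tcp_pos: [0.4983, -0.3102, 0.0615]
orientation: [1.962, 2.451, -0.0]
contact_force: [-1.0, 0.5, 5.2]
grip_width: 0.0369
```

Request:
{"op": "send_rows", "data": {"deltas": [[0,0,0,-0.03,0,0,0],[0,0,0,-0.1,0,0,0],[0,0,0,-0.2,0,0,0],[0,0,0,-0.3,0,0,0],[0,0,0,-0.4,0,0,0],[0,0,0,-0.43,0,0,0],[0,0,0,-0.43,0,0,0],[0,0,0,-0.43,0,0,0]]}}

```text
clock: 42.82
tcp_pos: [0.4976, -0.3098, 0.1248]
orientation: [1.963, 2.453, -0.0]
contact_force: [-1.4, 0.1, -1.5]
grip_width: 0.0369
```

Request:
{"op": "send_rows", "data": {"deltas": [[0,0.06,0.02,0,0,0,0],[0,0.16,0.06,0,0,0,0],[0,0.29,0.11,0,0,0,0],[0,0.43,0.165,0,0,0,0],[0,0.57,0.22,0,0,0,0],[0,0.71,0.28,0,0,0,0],[0,0.86,0.335,0,0,0,0],[0,1,0.39,0,0,0,0]]}}

```text
clock: 43.48
tcp_pos: [0.5212, -0.1482, 0.1238]
orientation: [-1.96, -2.452, 0.001]
contact_force: [-0.0, 0.2, -2.2]
grip_width: 0.0365
```

Request:
{"op": "send_rows", "data": {"deltas": [[0,0.15,0.06,0,0,0,0],[0,0.3,0.12,0,0,0,0],[0,0.45,0.175,0,0,0,0],[0,0.6,0.235,0,0,0,0],[0,0.74,0.29,0,0,0,0],[0,0.86,0.335,0,0,0,0],[0,0.95,0.37,0,0,0,0],[0,1,0.39,0,0,0,0],[0,1,0.39,0,0,0,0],[0,1,0.39,0,0,0,0]]}}

```text
clock: 44.32
tcp_pos: [0.5456, 0.0085, 0.1242]
orientation: [-1.962, -2.453, 0.002]
contact_force: [0.2, -0.7, -2.1]
grip_width: 0.0366
```

```bash
python3 go.py '[545.0,9.8,62.5]'
```

```text
[0.54563676 0.00851733 0.12423626] 12.706800147456647 0.036622423807407 44.3167
shift mm [ 1.4 -0.3 61.7]
```

Request:
{"op": "send_rows", "data": {"deltas": [[0,0.008,0,0.08,0,0,0],[0,0.008,0,0.18,0,0,0],[0,0.008,0,0.28,0,0,0],[0,0.008,0,0.34,0,0,0],[0,0.008,0,0.38,0,0,0],[0,0.008,0,0.39,0,0,0],[0,0.008,0,0.4,0,0,0],[0,0.008,0,0.4,0,0,0],[0,0.008,0,0.4,0,0,0]]}}

```text
clock: 45.07
tcp_pos: [0.5451, 0.0087, 0.0655]
orientation: [-1.964, -2.452, 0.004]
contact_force: [-5.0, -0.7, 9.4]
grip_width: 0.0368
```

Request:
{"op": "send_rows", "data": {"deltas": [[0.3,0,0,0,0,0,0],[0.5,0,0,0,0,0,0],[0.8,0,0,0,0,0,0],[1,0,0,0,0,0,0],[1,0,0,0,0,0,0],[1,0,0,0,0,0,0],[1,0,0,0,0,0,0],[1,0,0,0,0,0,0],[1,0,0,-0.1,0,0,0],[1,0,0,-0.25,0,0,0],[1,0,0,-0.45,0,0,0],[1,0,0,-0.65,0,0,0],[1,0,0,-0.7,0,0,0],[1,0,0,-0.7,0,0,0],[1,0,0,-0.7,0,0,0]]}}

```text
clock: 46.32
tcp_pos: [0.5458, 0.0096, 0.1695]
orientation: [1.963, 2.452, -0.0]
contact_force: [0.4, -0.6, -0.5]
grip_width: 0.0855
```

```bash
python3 go.py '[508.1,-361,57.0]'
```

```text
[0.54581442 0.00958011 0.16954738] 12.654178344696966 0.0854767151607159 46.3167
shift mm [-353.3 -118.   112.7]
```

Request:
{"op": "send_rows", "data": {"deltas": [[1,-0.25,-0.08,0,0,0,0],[1,-0.5,-0.16,0,0,0,0],[1,-0.785,-0.262,0,0,0,0],[1,-0.785,-0.262,0,0,0,0]]}}

```text
clock: 46.65
tcp_pos: [0.5304, -0.1232, 0.1671]
orientation: [-1.975, -2.441, 0.01]
contact_force: [-0.8, -0.4, -0.8]
grip_width: 0.0854
```

Request:
{"op": "send_rows", "data": {"deltas": [[1,-0.25,-0.08,0,0,0,0],[1,-0.5,-0.16,0,0,0,0],[1,-0.785,-0.262,0,0,0,0],[1,-0.785,-0.262,0,0,0,0]]}}

```text
clock: 46.98
tcp_pos: [0.5172, -0.2466, 0.1672]
orientation: [-1.975, -2.441, 0.008]
contact_force: [0.7, -1.6, -0.9]
grip_width: 0.0852
```

Request:
{"op": "send_rows", "data": {"deltas": [[1,-0.25,-0.08,0,0,0,0],[1,-0.5,-0.16,0,0,0,0],[1,-0.785,-0.262,0,0,0,0],[1,-0.785,-0.262,0,0,0,0],[1,-0.785,-0.262,0.1,0,0,0],[1,-0.785,-0.262,0.1,0,0,0],[1,-0.785,-0.262,0.1,0,0,0],[1,-0.785,-0.262,0.1,0,0,0]]}}

```text
clock: 47.65
tcp_pos: [0.5083, -0.3595, 0.1542]
orientation: [-1.96, -2.453, -0.0]
contact_force: [-0.7, -0.6, -0.2]
grip_width: 0.0855
```

```bash
python3 go.py '[508.1,-361,57.2]'
```

```text
[ 0.50834875 -0.35945772  0.1541625 ] 12.74390342986123 0.08546522742275332 47.65
shift mm [-1.6 -0.5 97. ]
```

Request:
{"op": "send_rows", "data": {"deltas": [[1,-0.007,0,0.1,0,0,0],[1,-0.007,0,0.2,0,0,0],[1,-0.007,0,0.3,0,0,0],[1,-0.007,0,0.4,0,0,0],[1,-0.007,0,0.5,0,0,0],[1,-0.007,0,0.6,0,0,0],[1,-0.007,0,0.647,0,0,0],[1,-0.007,0,0.647,0,0,0],[1,-0.007,0,0.647,0,0,0],[0,-0.007,0,0.647,0,0,0],[0,-0.007,0,0.647,0,0,0],[0,-0.007,0,0.647,0,0,0],[0,-0.007,0,0.647,0,0,0],[0,-0.007,0,0.647,0,0,0],[0,-0.007,0,0.647,0,0,0],[0,-0.007,0,0.647,0,0,0],[0,-0.007,0,0.647,0,0,0],[0,-0.007,0,0.647,0,0,0],[0,-0.007,0,0.647,0,0,0]]}}

```text
clock: 49.23
tcp_pos: [0.509, -0.3621, 0.0585]
orientation: [1.962, 2.452, -0.0]
contact_force: [-0.6, -0.1, 6.1]
grip_width: 0.0293
```

Request:
{"op": "send_rows", "data": {"deltas": [[0,0,0,-0.03,0,0,0],[0,0,0,-0.1,0,0,0],[0,0,0,-0.2,0,0,0],[0,0,0,-0.3,0,0,0],[0,0,0,-0.4,0,0,0],[0,0,0,-0.43,0,0,0],[0,0,0,-0.43,0,0,0],[0,0,0,-0.43,0,0,0]]}}

```text
clock: 49.9
tcp_pos: [0.5083, -0.3617, 0.1221]
orientation: [-1.963, -2.453, 0.0]
contact_force: [-0.0, 0.0, -1.8]
grip_width: 0.0293
```

Request:
{"op": "send_rows", "data": {"deltas": [[0,0.06,0.02,0,0,0,0],[0,0.16,0.06,0,0,0,0],[0,0.29,0.11,0,0,0,0],[0,0.43,0.165,0,0,0,0],[0,0.57,0.22,0,0,0,0],[0,0.71,0.28,0,0,0,0],[0,0.86,0.335,0,0,0,0],[0,1,0.39,0,0,0,0]]}}

```text
clock: 50.57
tcp_pos: [0.532, -0.2001, 0.1212]
orientation: [-1.961, -2.452, 0.0]
contact_force: [0.2, -0.5, -1.6]
grip_width: 0.0294
```

Request:
{"op": "send_rows", "data": {"deltas": [[0,0.15,0.06,0,0,0,0],[0,0.3,0.12,0,0,0,0],[0,0.45,0.175,0,0,0,0],[0,0.6,0.235,0,0,0,0],[0,0.74,0.29,0,0,0,0],[0,0.86,0.335,0,0,0,0],[0,0.95,0.37,0,0,0,0],[0,1,0.39,0,0,0,0],[0,1,0.39,0,0,0,0],[0,1,0.39,0,0,0,0]]}}

```text
clock: 51.4
tcp_pos: [0.5564, -0.0435, 0.1217]
orientation: [-1.962, -2.453, 0.001]
contact_force: [-0.8, -0.5, -0.8]
grip_width: 0.029
```

```bash
python3 go.py '[556.2,-42.2,60.8]'
```

```text
[ 0.55642909 -0.04346404  0.12168485] 12.703777907917928 0.029039659343440414 51.4
shift mm [ 1.3  0.1 60.9]
```

Request:
{"op": "send_rows", "data": {"deltas": [[0,0.007,0,0.08,0,0,0],[0,0.007,0,0.18,0,0,0],[0,0.007,0,0.28,0,0,0],[0,0.007,0,0.34,0,0,0],[0,0.007,0,0.38,0,0,0],[0,0.007,0,0.39,0,0,0],[0,0.007,0,0.396,0,0,0],[0,0.007,0,0.396,0,0,0],[0,0.007,0,0.396,0,0,0]]}}

```text
clock: 52.15
tcp_pos: [0.5573, -0.0424, 0.0634]
orientation: [1.962, 2.452, 0.001]
contact_force: [0.3, 0.6, -0.7]
grip_width: 0.0292
```

Request:
{"op": "send_rows", "data": {"deltas": [[0.3,0,0,0,0,0,0],[0.5,0,0,0,0,0,0],[0.8,0,0,0,0,0,0],[1,0,0,0,0,0,0],[1,0,0,0,0,0,0],[1,0,0,0,0,0,0],[1,0,0,0,0,0,0],[1,0,0,0,0,0,0],[1,0,0,-0.1,0,0,0],[1,0,0,-0.25,0,0,0],[1,0,0,-0.45,0,0,0],[1,0,0,-0.65,0,0,0],[1,0,0,-0.9,0,0,0],[1,0,0,-1,0,0,0],[1,0,0,-1,0,0,0]]}}

```text
clock: 53.4
tcp_pos: [0.5594, -0.042, 0.2174]
orientation: [1.959, 2.448, 0.007]
contact_force: [0.4, -0.4, 0.4]
grip_width: 0.0856
```

Request:
{"op": "send_rows", "data": {"deltas": [[1,-0.25,0,0,0,0,0],[1,-0.5,0,0,0,0,0],[1,-0.75,0,0,0,0,0],[1,-1,0,0,0,0,0],[1,-1,0,0,0,0,0]]}}

```text
clock: 53.82
tcp_pos: [0.5888, -0.1991, 0.2109]
orientation: [1.976, 2.441, -0.007]
contact_force: [-0.8, -1.0, -0.5]
grip_width: 0.0853
```

Request:
{"op": "send_rows", "data": {"deltas": [[1,-0.25,-0.1,0,0,0,0],[1,-0.5,-0.2,0,0,0,0],[1,-0.75,-0.3,0,0,0,0],[1,-1,-0.4,0,0,0,0],[1,-1,-0.4,0,0,0,0],[1,-1,-0.4,0,0,0,0],[1,-1,-0.4,0,0,0,0]]}}

```text
clock: 54.4
tcp_pos: [0.5637, -0.3473, 0.2117]
orientation: [-1.962, -2.451, -0.001]
contact_force: [1.0, -0.4, 0.5]
grip_width: 0.0854
```

Run:
```python
from bench import r
from h import *
import pickle
print(r.get_obs()['tcp_pos'])
T=r.grab_frame('top');s=r.grab_frame('side')['pixels'];old=pickle.load(open('f0.pkl','rb'))['top']['pixels']
t=T['pixels'];a=cv2.resize(old[205:285,235:365],(390,240));b=cv2.resize(t[205:285,235:365],(390,240))
c=np.zeros((560,790,3),np.uint8);c[:240,:390]=a;c[250:490,:390]=b;c[:,400:]=cv2.resize(s[150:330,220:345],(390,560));cv2.imwrite('pics/end.png',c[:,:,::-1])
for n,x,y,z in(('bottle',278,254,.108),('tin',304,248,.104),('tube',330,242,.11)):
    P=old[y-13:y+14,x-12:x+13];R=t[y-23:y+24,x-22:x+23]
    _,v,_,l=cv2.minMaxLoc(cv2.matchTemplate(R,P,cv2.TM_CCOEFF_NORMED));d=(cast(T,[x+l[0]-10,y+l[1]-10],z)-cast(T,[x,y],z))[0]*1e3;print(n,l,round(v,2),d.round(1))
for n,x,y in(('dish',217,158),('blower',402,171),('loupe',293,308)):
    print(n,np.abs(t[y-25:y+25,x-25:x+25].astype(int)-old[y-25:y+25,x-25:x+25]).mean().round(1))
```

```text
[ 0.56368441 -0.34730247  0.21173254]
bottle (10, 10) 0.96 [0. 0.]
tin (10, 11) 0.9 [-1.9  0. ]
tube (10, 10) 0.93 [0. 0.]
dish 9.2
blower 7.2
loupe 7.8
```

View pics/end.png

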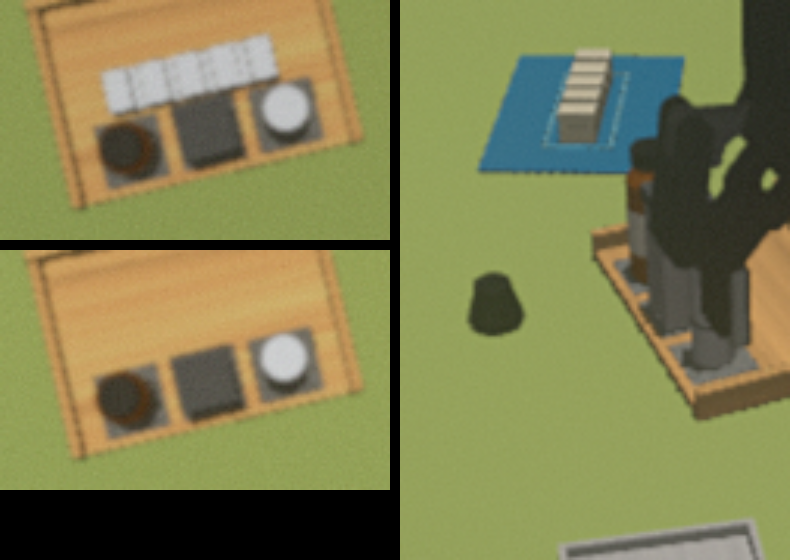

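The final view shows all three containers upright on their own pads, within about 2 mm of where they started, and the block inside the outline. The arm is clear, so I hand in.

```bash
python3 -c "
from bench import r
print(r.hand_in())"
```

```text
the job is handed in; nothing more can be done
None
```

I moved the bottle, tin and tube to the aluminium tray and laid the block slots up in the mat's outline. Then I put each container back on its own felt pad and handed the job in at about 54 s. No verdict was reported.

**Last checks**
- **Containers:** image matching against the start picture showed no shift for the bottle and tube and about 2 mm for the tin. In the last top and side views all three looked upright, though the arm partly hid the tin and tube from the side.
- **Block:** its centre was about 3 mm from the mat's centre, with no measurable angle error.
- **Dish, blower and loupe:** I only compared picture differences around each one, about 7–9 grey levels on average. That points to noise or shadow, but I did not measure their positions.

**What disagreed**
- **Fingertip height:** the tips sat about 20 mm or more above where the stated tool geometry puts them. The bottle was therefore held by its cap, and I gripped the block with the tool origin near z = 0.
- **Top camera:** it read about 2–3 mm short of the wrist camera.
- **Tin:** it pressed the organiser with about 10 N as I set it back down.

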